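Re-seat a rail in the drilling jig and clamp it again

ROBOT

A 6-joint arm with a two-finger parallel gripper is mounted at the origin on the work surface. World frame = base frame: x ahead of the robot, y to its left, z up, the work surface at z = 0. Lengths are in m, angles in rad, forces in N, time in s.
With the tool pointing down it reaches from about 0.4 to 0.825 m from the base axis. Payload 7 kg.
Tool frame: the origin (TCP) lies on the centre line of the jaws, within the pads' length; the fingertips stand 11 mm ahead of it and the grasp point (between the pads) lies 8 mm behind it; z points along the fingers, x is the direction in which the jaws open and shut, and the axes are right-handed (so a half turn about z gives the same grasp; the last joint's range is limited). The gripper opens to 88 mm and grips with 3 to 60 N. Pads are 19 mm wide; open, the fingers measure 130 mm over their backs; the gripper's body (78 mm by 193 mm) begins 47 mm behind the grasp point.
Start: joints at [-0.93, 0.359, 0.012, 0, -1.224, -0.288], TCP at [0.233, -0.633, 0.238] pointing down, gripper open.
Joint ranges: [-3.07, 3.07], [-1.43, 2.12], [-1.02, 1.25], [-3.03, 1.67], [-3.05, -0], [-3.03, 3.03]. Speed limits (rad/s): [2.39, 2.39, 3.01, 3.14, 3.14, 3.14].

INTERFACE

Orientations are given as a rotation vector (axis times angle).
In Python, from plant import robot, eyes, job gives the robot as it stands.
- The arm moves only by the tool carry_out, never from a script. Its argument "series" is a list of rows, each a list of 7 numbers: the turn, a rotation vector about the tool's x, y, z in units of 90 degrees (1.0 is 90 degrees), then the shift along the tool's x, y, z in units of 0.1 m (1.0 is 0.1 m), then the gripper's target within -1 to 1 (fully open at 1, half-way at 0, shut at -1). A call has 1 to 8 rows; each row is the pose to reach, as a shift and turn from the pose commanded when the call began, along the tool's axes at that moment; what a row does not reach only later rows make up. A row lasts 1/12 s, in which the tool goes at most 41.7 mm and 7.16 degrees, less where a joint would pass 70% of its speed; a pose out of reach is approached as far as the arm can. A call with a number of a shift or a turn outside -1 to 1 is refused whole. A call with a gripper value outside its range is refused whole. The fingers move at their own pace and stop on an object; "force" is the grip in N (left out, the last holds). Time passes only in rows, so rows that repeat a pose let the fingers close. It gives the time, the measured TCP pose, the force and the opening at its end, in the units of the state.
- robot.get_obs(): the state, without advancing time (a new reading comes with each control period).
- eyes.read_camera(name): name is "scene" or "top"; returns the picture (400x640x3 uint8, red, green, blue); there is no depth.
- eyes.get_calibration(name): a dict with "fov_y" (degrees; the focal length in pixels is half the picture's height over the tangent of half this angle, whatever the lens; pixels are square), "cx", "cy" (the principal point, pixels), "world_from_camera" (4x4, takes a point from camera to world coordinates). Camera axes: x right, y down, z forward; pixel columns grow to the right and rows downward; lengths in m; the calibration is good to about 2 mm. A picture is of the moment at which its call begins. get_calibration takes no time and is no camera call.
- job.finish_job(): hands the job in, once; it reports no verdict.
The state is a dict: "time": time; "qpos": joint angles; "joint_velocities": joint speeds; "joint_torque": joint torques, N m; "eef_pos": TCP position; "eef_rot": TCP orientation; "contact_force": force on the tool from outside, world axes, zero at the start; "torque": the same for the moment, N m; "width": opening from 0.0 (shut) to 1.0 (fully open).
Only numpy, scipy, OpenCV 4.12 (cv2) and the standard library are available. Lean on these libraries where they do the work, as an engineer would, in place of code of your own. Each camera call takes 0.05 s, during which the arm holds its last target.

TASK

The wooden rail in the drilling jig was clamped short of its end stop. Press the long release bar down near its middle, so that both ends sink evenly, until the clamp lever springs up; then push the rail along the bed fully home against the end stop, and press the clamp lever down, reaching in under the clear guard, until its catch holds it down by itself. Leave the other things on the bench where they are.

Things in the scene. Friction and masses are not known exactly. Their poses are not given: they have to be found in the camera images.
- jig: Drilling jig fixed to the bench: aluminium base plate 220 (x) x 425 (y) x 15 mm, plate centre at x = 5, y = 5 mm. Origin on the bench surface; jig x points away from the robot, y to the left, z up, turned by a yaw of up to 0.25 rad either way. Catch post at x = -68, y = 28 to 66 mm, top z = 120 mm (the catch's tongue reaches from it to y = 10 mm over the lever, z = 94 to 112 mm).
- channel (a point): Middle of the floor of the jig's channel (jig x = 0, y = 0, z = 15 mm). The rail lies in it along jig y. 49 mm wide, between a rear fence (+x side, top z = 45 mm) and a front lip (top z = 27 mm), both from y = -100 to +110 mm; beyond y = -100 mm the plate is flat and open, to y = -207 mm.
- stop_face (a point): Centre of the face of the end stop that the rail must touch (jig x = 0, y = 110, z = 32.5 mm): a dark steel block 90 x 16 mm across the channel's left end, top z = 55 mm.
- guard_edge (a point): Middle of the lower edge of the clear upright chip guard: a 4 mm sheet at jig x = -106, y = -35 to 35, z = 200 to 290 mm, above the lever's pad. A tool pressing the pad from straight above would strike it: reach in below the edge from the robot's side (jig -x) with the tool leaning 30 to 45 degrees. A 12 mm spine (y = 0, top z = 290 mm) runs back from it to a post at x = 109 mm.
- rail: Loose softwood rail lying in the channel, 45 (x) x 220 (y) x 35 mm (z), about 0.2 kg (mass and friction vary). Origin at the centre of its underside; y axis along its length towards the stop. It starts 25 to 60 mm short of the stop, under the clamp's rubber foot; with the lever up nothing holds it.
- rail_stop_end (a point): Centre of the rail's end face nearest the stop (rail y = 110 mm, mid-height).
- rail_free_end (a point): Centre of the rail's other end face (rail y = -110 mm, mid-height), 45 x 35 mm, which lies in the open for pushing.
- lever (a joint): Clamp lever angle, rad: 0 fully up, 0.30 held down by the catch, 0.35 end of travel. Starts at about 0.30, held. A spring drives it up: pressing the pad takes 3 N near the top, 8 N where the catch is passed, 10 N at the end of travel. The sloped catch snaps over it just past 0.30, so push it on to 0.33 or more to be sure; let go, it then comes back to 0.30 and stays. Pushed less far it springs up again.
- lever_hinge (a point): Middle of the lever's hinge axis (jig x = 75, y = 0, z = 90 mm), which runs along jig y between two pillar cheeks (top z = 105 mm). The steel lever, 18 mm wide, runs from here towards the robot (jig -x), level when held down; its pad end rises as it springs up.
- lever_pad (a point): Point to press, on top of the lever's black rubber pad (45 mm along the lever, 50 mm wide; free edge 15 mm beyond this point, towards the robot). 193 mm from the hinge axis and 9 mm above the lever's centre line: at 0.30 rad at jig x = -118, z = 99 mm; at 0 rad at x = -112, z = 156 mm; at 0.35 rad z = 89 mm.
- bar (a joint): Travel of the release bar, m: 0 up, 0.010 fully down. Linked to the catch: the lever is let go at about 0.005. Springs back by itself; takes about 2 N to start, 3 N to let the lever go and 5 N to reach the end of travel. The bar also dips by itself while the catch rides over the lever.
- rocker (a joint): Rocking of the release bar about its middle, rad: 0 level, positive when the far (+x) end is lower. Sprung to level (5 N m per rad), so pressing off the middle tips it.
- bar_top (a point): Middle of the top of the release bar: a steel bar 180 mm long along jig x, 26 mm wide, 12 mm thick, in a low dark housing on the left of the jig, beyond the end stop (jig x = -10, y = 175 mm). Top at z = 54 mm when up, 44 mm when fully down.
- screwdriver: Bystander: black screwdriver, 190 mm, lying on the bench in front of the jig.
- offcut: Bystander: short softwood offcut 45 x 110 x 35 mm lying in front of the jig.
- carton: Bystander: small carton 90 x 70 x 55 mm.
- glue: Bystander: glue bottle, 52 mm across, 130 mm tall.
- tape_measure: Bystander: grey tape measure 68 x 34 x 62 mm.
- dowel_cup: Bystander: black cup, 72 mm across, 80 mm tall.
- tape_roll: Bystander: roll of packing tape, 100 mm across, 50 mm high, lying flat on the bench.
Not all that is in view belongs to the job. Leave any blue or turquoise look-alike of the rail alone.

How it is judged:
On the way, in this order (a step that is already met when the one before it is completed fails the run):
1. the release bar has let the clamp lever spring up (value of joint lever below 0.05 rad), for 0.2 s.
2. the rail is fully home against the end stop while the lever is still up (y of rail_stop_end in the frame of jig between 0.107 and 0.113 m and z of rail in the frame of jig below 0.018 m and angle between the y axis of rail and the y axis of jig, either way round below 0.06 rad and value of joint lever below 0.1 rad), for 0.2 s.
3. the lever is down and its catch has snapped over it (value of joint lever above 0.28 rad and value of joint bar below 0.003 m), for 0.2 s.
At the end, for the whole second after the job is handed in: The clamp lever is held down by its catch (lever 0.28 to 0.315 rad, release bar up again, within 3 mm), and the rail lies flat and straight in the channel, at rest, with its end within 3 mm of the end stop (all of step 3 and y of rail_stop_end in the frame of jig between 0.107 and 0.113 m and z of rail in the frame of jig below 0.018 m and angle between the y axis of rail and the y axis of jig, either way round below 0.06 rad and value of joint lever below 0.315 rad and linear speed of rail below 0.01 m/s); the robot touches nothing.
It fails at once if the release bar is tipped: one end more than about 7 mm lower than the other (0.04 rad) (value of joint rocker above 0.04 rad or value of joint rocker below -0.04 rad).
It fails at once if a bystander is shoved or knocked over (moved more than 30 mm) (distance of any of screwdriver, offcut, carton, glue, tape_measure, dowel_cup, tape_roll from where it was at the start of the episode above 0.03 m).
It also fails if it takes over 70 s, if anything falls off the work surface, if the arm or the gripper's body presses on something with over 40 N, if the wrist force passes 120 N, or if a joint passes its speed limit or range.

## Working session

There is one attempt and no reset: what is moved stays moved. The work goes in short steps, Python scripts to look and compute and a tool call to move; the robot and the scene stay as the last step left them, time stands still between calls to the robot, and variables do not carry over. Pictures are saved under pics/ and viewed, and the job is handed in when it is done.

Besides the shell and the picture viewer there is one more tool, called after "Call:" by a JSON object that holds its "name" and its "arguments", one argument or row to a line. carry_out: Moves the arm, as the interface text tells. Its arguments: {"type":"object","properties":{"series":{"type":"array","items":{"type":"array","items":{"type":"number","minimum":-1,"maximum":1}}},"force":{"type":"number"}},"required":["series"]}

```bash
ls; mkdir -p pics
python3 - <<'E'
from plant import robot, eyes, job
import cv2,numpy as np
print(robot.get_obs())
for n in ("scene","top"):
    im=eyes.read_camera(n); cv2.imwrite(f"pics/{n}0.png",im[:,:,::-1]); c=eyes.get_calibration(n); print(n,c)
E
```

```text
pics
{'time': 0.0, 'qpos': array([-9.29902743e-01,  3.59417944e-01,  1.10905508e-02, -3.68861959e-04,
       -1.22409926e+00, -2.88060267e-01]), 'joint_velocities': array([-0.00057875, -0.00133343, -0.00036816,  0.00069655, -0.00052581,
        0.00072968]), 'joint_torque': array([ 1.00220059e-03, -5.82716739e+01,  2.93074644e+01,  6.99754223e+00,
        7.11113287e-03, -1.97905629e-04]), 'eef_pos': array([ 0.23305391, -0.63300252,  0.23661301]), 'eef_rot': array([-1.79643185e+00, -2.57553956e+00, -1.32416956e-03]), 'contact_force': array([-0.58984805,  0.55681289, -0.33522171]), 'torque': array([ 0.01039756, -0.08121401,  0.02372583]), 'width': 1.0000701987083254}
scene {'fov_y': 45.1347515585327, 'cx': 317.20214202574317, 'cy': 203.45490291133086, 'world_from_camera': array([[ 0.82255624,  0.42664756, -0.37599613,  0.97652089],
       [ 0.56856337, -0.60337678,  0.55917096, -0.60944529],
       [ 0.01170159, -0.67372718, -0.73888751,  0.97394348],
       [ 0.        ,  0.        ,  0.        ,  1.        ]])}
top {'fov_y': 54.8402457040596, 'cx': 319.9239426434492, 'cy': 200.32888919175937, 'world_from_camera': array([[-0.00527551, -0.98696655,  0.16083902,  0.40948899],
       [-0.99990557,  0.00316546, -0.01337244,  0.00797413],
       [ 0.01268903, -0.16089438, -0.98689006,  1.09095324],
       [ 0.        ,  0.        ,  0.        ,  1.        ]])}
```

View pics/scene0.png

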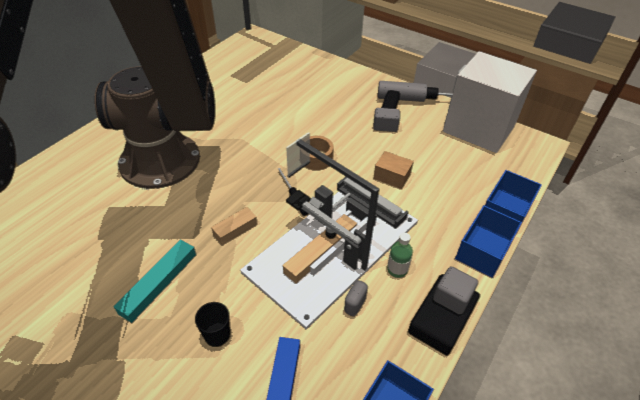

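View pics/top0.png

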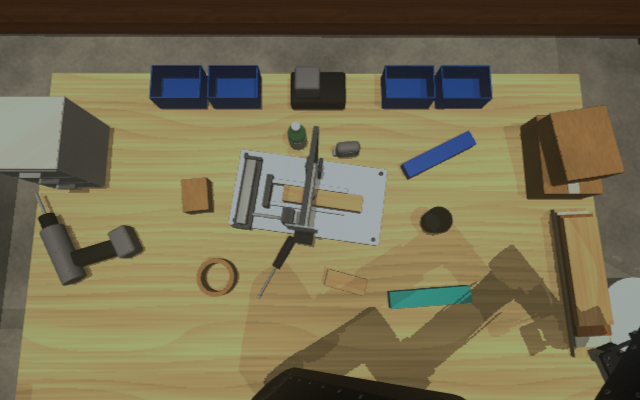

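The two views show the jig around (310,198) in top, with the release bar at (247,190), the rail at (325,198), and the guard and spine near (310,190). I'll enlarge for corner picks.

Run:
```python
import cv2
a=cv2.imread("pics/top0.png")[115:305,210:400]; cv2.imwrite("pics/top0z.png",cv2.resize(a,(760,600) if 0 else (600,600),interpolation=cv2.INTER_CUBIC))
a=cv2.imread("pics/scene0.png")[125:335,230:430]; cv2.imwrite("pics/scene0z.png",cv2.resize(a,None,fx=2.8,fy=2.8,interpolation=cv2.INTER_CUBIC))
```

```text
(no output)
```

View pics/top0z.png

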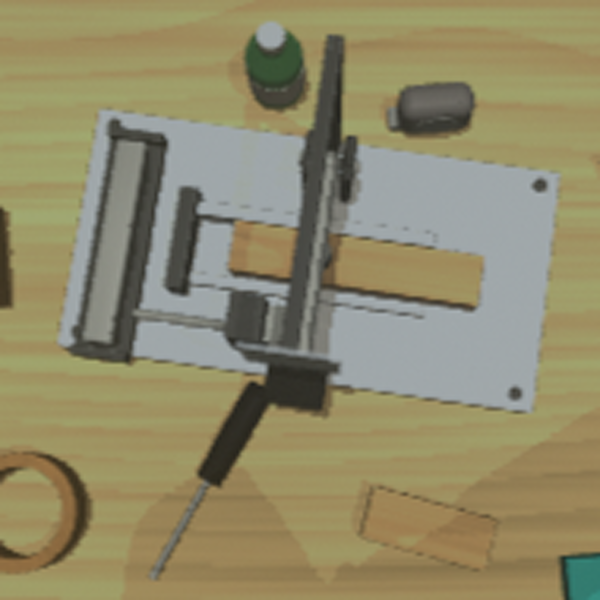

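View pics/scene0z.png

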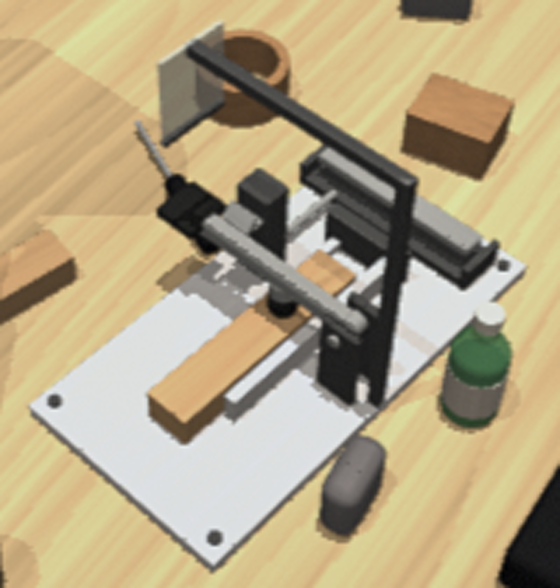

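```bash
cat > h.py <<'E'
import numpy as np, cv2
from scipy.optimize import least_squares
CAL={}
from plant import robot, eyes, job
for n in("scene","top"):
    c=eyes.get_calibration(n); CAL[n]=(200/np.tan(np.radians(c["fov_y"])/2),c["cx"],c["cy"],c["world_from_camera"])
def proj(n,P):
    f,cx,cy,T=CAL[n]; q=(np.atleast_2d(P)-T[:3,3])@T[:3,:3]
    return np.c_[f*q[:,0]/q[:,2]+cx,f*q[:,1]/q[:,2]+cy]
def ray(n,uv):
    f,cx,cy,T=CAL[n]; d=T[:3,:3]@np.array([(uv[0]-cx)/f,(uv[1]-cy)/f,1.]); return T[:3,3],d/np.linalg.norm(d)
def tri(uv1,uv2):  # top, scene
    A=[];b=[]
    for n,u in(("top",uv1),("scene",uv2)):
        o,d=ray(n,u);M=np.eye(3)-np.outer(d,d);A.append(M);b.append(M@o)
    x=np.linalg.lstsq(np.vstack(A),np.hstack(b),rcond=None); return x[0]
def jw(p,P):
    P=np.atleast_2d(P);c,s=np.cos(p[2]),np.sin(p[2]);return np.c_[p[0]+c*P[:,0]-s*P[:,1],p[1]+s*P[:,0]+c*P[:,1],P[:,2]]
E
python3 - <<'E'
from h import *
s=3.158;k=2.8
T=lambda a,b:(210+a/s-.5+.5/s,115+b/s-.5+.5/s)
S=lambda a,b:(230+a/k-.5+.5/k,125+b/k-.5+.5/k)
obs=[("top",T(99,110),(.115,.2175,.015)),("top",T(557,175),(.115,-.2075,.015)),("top",T(531,412),(-.105,-.2075,.015)),("top",T(58,345),(-.105,.2175,.015)),
("scene",S(213,567),(.115,-.2075,.015)),("scene",S(30,408),(-.105,-.2075,.015)),("scene",S(525,267),(.115,.2175,.015)),
("top",T(122,138),(.08,.188,.054)),("top",T(147,142),(.08,.162,.054)),("top",T(112,345),(-.1,.162,.054)),("top",T(82,340),(-.1,.188,.054))]
def res(p): return np.hstack([proj(n,jw(p,P))[0]-u for n,u,P in obs])
r=least_squares(res,[.5,0,0],loss="soft_l1");print(r.x);print(res(r.x).reshape(-1,2).round(2))
# triangulated corners
print(tri(T(99,110),S(525,267)),tri(T(557,175),S(213,567)),tri(T(531,412),S(30,408)))
# rail free end: top far corner (x+,y free,z50), scene
print("rail",tri(T(483,252),S(225,395)))
E
```

```text
[ 0.59133636  0.0214897  -0.14210327]
[[-0.12 -0.65]
 [ 1.11 -1.2 ]
 [ 0.77  0.04]
 [-0.49  0.28]
 [-0.42  0.35]
 [-1.6  -0.34]
 [ 0.15 -0.33]
 [-1.68 -0.11]
 [-0.31 -0.1 ]
 [-0.14 -0.17]
 [-0.18  0.09]]
[0.73521312 0.22093207 0.01253969] [ 0.67398794 -0.1973744   0.01006604] [ 0.45907452 -0.16670501  0.01155103]
rail [ 0.60316654 -0.10902942  0.07905546]
```

```bash
cat > ov.py <<'E'
from h import *
def box(x0,x1,y0,y1,z0,z1):
    c=[(x,y,z) for x in(x0,x1) for y in(y0,y1) for z in(z0,z1)]
    e=[(i,j) for i in range(8) for j in range(i) if bin(i^j).count("1")==1]
    return [(c[i],c[j]) for i,j in e]
def draw(n,im,p,boxes,k,off):
    im=cv2.resize(im[off[1]:off[1]+off[3],off[0]:off[0]+off[2]],None,fx=k,fy=k,interpolation=cv2.INTER_CUBIC)
    for b,col in boxes:
        for a,c in box(*b):
            q=(proj(n,jw(p,np.array([a,c])))-np.array(off[:2])+.5)*k-.5
            cv2.line(im,*[tuple(int(round(v)) for v in t) for t in q],col,1,cv2.LINE_AA)
    return im
def boxes(ry): # ry = rail stop end jig y
    R=(0,0,255);G=(0,255,0);B=(255,0,0)
    return [((-.105,.115,-.2075,.2175,0,.015),R),((-.0225,.0225,ry-.22,ry,.015,.05),G),((-.1,.08,.162,.188,.042,.054),B),((-.045,.045,.11,.126,.015,.055),R),((-.108,-.104,-.035,.035,.2,.29),B),((-.133,-.088,-.025,.025,.083,.099),G)]
E
python3 - <<'E'
from ov import *
p=[0.5913,0.0215,-0.1421]
for n,off,k in(("top",(210,115,190,190),3.15),("scene",(230,125,200,210),2.8)):
    cv2.imwrite(f"pics/{n}_ov.png",draw(n,cv2.imread(f"pics/{n}0.png"),p,boxes(.07),k,off))
E
```

```text
(no output)
```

View pics/top_ov.png

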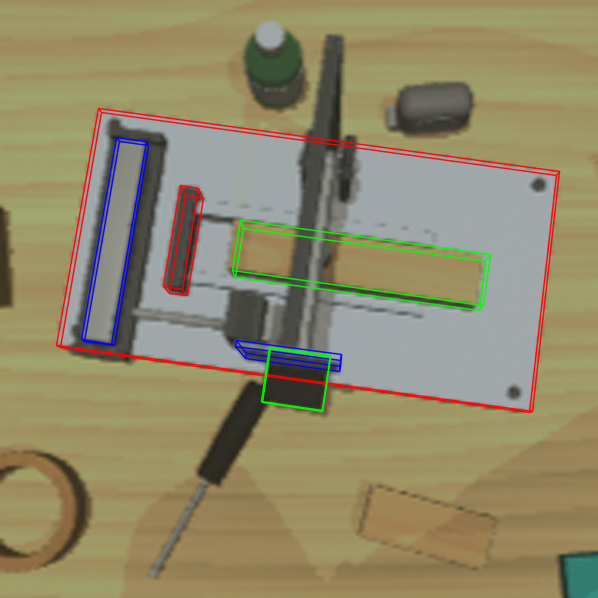

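View pics/scene_ov.png

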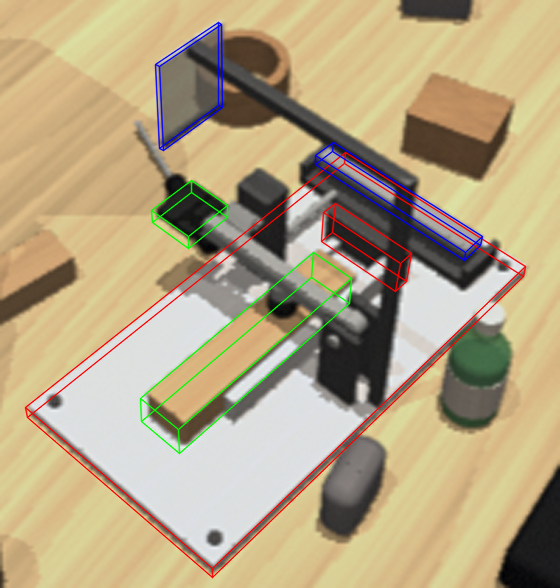

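The fit holds: jig at about (0.591, 0.022) with yaw −0.142, and the overlay matches the plate, stop, bar, pad and guard within about 2 mm. The rail's stop end is near jig y = 75 mm. I'll lift first, then travel over the guard.

Call:
{"name": "carry_out", "arguments": {
  "series": [
    [0,0,0,0,0,-0.4,-1],
    [0,0,0,0,0,-0.8,-1],
    [0,0,0,0.1,0.1,-1,-1],
    [0,0,0,0.35,0.35,-1,-1],
    [0,0,0,0.6,0.6,-1,-1],
    [0,0,0,0.85,0.85,-1,-1],
    [0,0,0,1,1,-1,-1]
  ],
  "force": 20
}}

```text
time: 0.68
eef_pos: [0.2931, -0.5025, 0.3375]
eef_rot: [1.797, 2.577, 0.001]
contact_force: [-0.3, -1.2, 0.2]
width: 0.536
```

Call:
{"name": "carry_out", "arguments": {
  "series": [
    [0,0,0,0.25,0.25,-0.1,-1],
    [0,0,0,0.5,0.5,-0.2,-1],
    [0,0,0,0.75,0.75,-0.3,-1],
    [0,0,0,1,1,-0.3,-1]
  ]
}}

```text
time: 1.02
eef_pos: [0.3524, -0.3756, 0.3693]
eef_rot: [1.796, 2.575, -0.0]
contact_force: [1.6, -0.5, 0.4]
width: 0.226
```

Call:
{"name": "carry_out", "arguments": {
  "series": [
    [0,0,0,0.25,0.25,0,-1],
    [0,0,0,0.5,0.5,0,-1],
    [0,0,0,0.75,0.75,0,-1],
    [0,0,0,1,1,0,-1]
  ]
}}

```text
time: 1.35
eef_pos: [0.4112, -0.2465, 0.3675]
eef_rot: [-1.797, -2.577, -0.0]
contact_force: [1.0, -0.0, 0.5]
width: 0.008
```

Call:
{"name": "carry_out", "arguments": {
  "series": [
    [0,0,0,0.25,0.25,0,-1],
    [0,0,0,0.5,0.5,0,-1],
    [0,0,0,0.75,0.75,0,-1],
    [0,0,0,1,1,0,-1]
  ]
}}

```text
time: 1.68
eef_pos: [0.4705, -0.118, 0.3675]
eef_rot: [-1.797, -2.577, -0.0]
contact_force: [0.9, -0.6, -0.3]
width: 0.006
```

Call:
{"name": "carry_out", "arguments": {
  "series": [
    [0,0,0,0.25,0.25,0,-1],
    [0,0,0,0.5,0.5,0,-1],
    [0,0,0,0.75,0.75,0,-1],
    [0,0,0,1,1,0,-1]
  ]
}}

```text
time: 2.02
eef_pos: [0.5298, 0.0104, 0.3674]
eef_rot: [-1.797, -2.577, -0.0]
contact_force: [-0.1, -0.1, -0.6]
width: 0.008
```

Call:
{"name": "carry_out", "arguments": {
  "series": [
    [0,0,-0.07,0.25,0.25,0,-1],
    [0,0,-0.14,0.5,0.5,0,-1],
    [0,0,-0.21,0.75,0.75,0,-1],
    [0,0,-0.28,1,1,0,-1],
    [0,0,-0.35,1,1,0,-1],
    [0,0,-0.42,1,1,0,-1],
    [0,0,-0.49,1,1,0,-1],
    [0,0,-0.56,1,1,0,-1]
  ]
}}

```text
time: 2.68
eef_pos: [0.5888, 0.1374, 0.3668]
eef_rot: [-0.519, -3.097, 0.001]
contact_force: [-0.2, 0.1, -0.3]
width: 0.007
```

```bash
cat >> h.py <<'E'
from scipy.spatial.transform import Rotation as Ro
JP=np.array([0.5913,0.0215,-0.1421])
def plan(jpos,az=None,lean=0,tipoff=.011):
    """tip target in jig coords (m); tool x azimuth in jig deg; lean about jig y toward +x deg"""
    o=robot.get_obs();R=Ro.from_rotvec(o["eef_rot"])
    if az is None: Rt=R
    else:
        a=np.radians(az);x=np.array([np.cos(a),np.sin(a),0]);z=np.array([0,0,-1.])
        M=np.c_[x,np.cross(z,x),z]
        Rt=Ro.from_euler("z",JP[2])*Ro.from_euler("y",-lean,degrees=True)*Ro.from_matrix(M)
    tip=jw(JP,jpos)[0]; tcp=tip-Rt.apply([0,0,tipoff])
    d=R.inv().apply(tcp-o["eef_pos"])/.1; w=(R.inv()*Rt).as_rotvec()/(np.pi/2)
    print("t",round(o["time"],2),"turn",w.round(3),"shift",d.round(3),"tcp",tcp.round(4),"now",o["eef_pos"].round(4),"F",o["contact_force"].round(1),"q",o["qpos"].round(2))
def tipjig():
    o=robot.get_obs();t=o["eef_pos"]+Ro.from_rotvec(o["eef_rot"]).apply([0,0,.011])
    c,s=np.cos(JP[2]),np.sin(JP[2]);d=t-[JP[0],JP[1],0];return np.array([c*d[0]+s*d[1],-s*d[0]+c*d[1],d[2]])
E
python3 -c "
from h import *
print(tipjig());plan([-.01,.175,.15],180)"
```

```text
[-0.01888839  0.11432807  0.35577465]
t 2.68 turn [-0.001 -0.001 -0.121] shift [0.025 0.614 2.057] tcp [0.6062 0.1962 0.161 ] now [0.5888 0.1374 0.3668] F [-0.2  0.1 -0.3] q [ 0.55  0.19  0.07 -0.   -1.45 -0.88]
```

Call:
{"name": "carry_out", "arguments": {
  "series": [
    [0,0,-0.06,0.01,0.3,0,-1],
    [0,0,-0.12,0.025,0.61,0,-1],
    [0,0,-0.12,0.025,0.61,0.35,-1],
    [0,0,-0.12,0.025,0.61,0.7,-1],
    [0,0,-0.12,0.025,0.61,1,-1],
    [0,0,-0.12,0.025,0.61,1,-1]
  ]
}}

```text
time: 3.18
eef_pos: [0.6035, 0.1944, 0.2601]
eef_rot: [-0.235, -3.123, 0.008]
contact_force: [-1.6, -0.9, -1.6]
width: 0.003
```

Call:
{"name": "carry_out", "arguments": {
  "series": [
    [0,0,0,0,0,0.35,-1],
    [0,0,0,0,0,0.7,-1],
    [0,0,0,0,0,1,-1],
    [0,0,0,0,0,1,-1],
    [0,0,0,0,0,1,-1]
  ]
}}

```text
time: 3.6
eef_pos: [0.607, 0.195, 0.1681]
eef_rot: [-0.235, -3.132, 0.003]
contact_force: [0.3, 0.5, 1.3]
width: 0.005
```

```bash
python3 -c "
from h import *
print(tipjig());plan([-.01,.175,.065],180)
for n in('top','scene'):cv2.imwrite(f'pics/{n}1.png',eyes.read_camera(n)[:,:,::-1])
a=cv2.imread('pics/scene1.png')[85:335,230:480];cv2.imwrite('pics/scene1z.png',cv2.resize(a,(600,600),interpolation=cv2.INTER_CUBIC))"
```

```text
[-0.0090529   0.17396401  0.157053  ]
t 3.6 turn [-0.001 -0.001 -0.005] shift [0.009 0.012 0.921] tcp [0.6062 0.1962 0.076 ] now [0.607  0.195  0.1681] F [0.3 0.5 1.3] q [ 0.62  0.35 -0.17  0.   -1.06 -0.77]
```

View pics/scene1z.png

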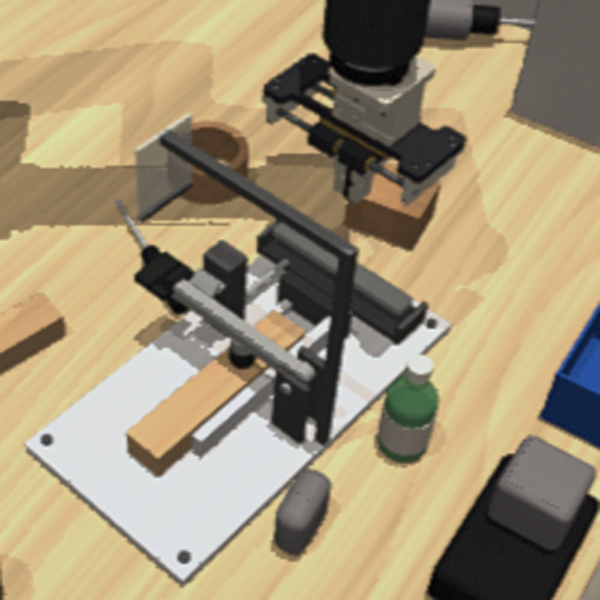

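View pics/top1.png

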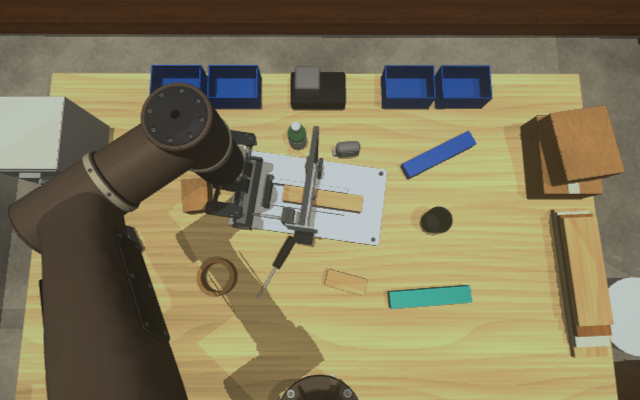

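The closed fingers hang over the bar's middle, at about (352,190) in the zoom, and the jig is unchanged. I'll descend to about 11 mm above the bar, then press slowly.

Call:
{"name": "carry_out", "arguments": {
  "series": [
    [0,0,0,0.01,0.01,0.35,-1],
    [0,0,0,0.01,0.01,0.7,-1],
    [0,0,0,0.01,0.01,0.92,-1],
    [0,0,0,0.01,0.01,0.92,-1],
    [0,0,0,0.01,0.01,0.92,-1],
    [0,0,0,0.01,0.01,0.92,-1]
  ]
}}

```text
time: 4.2
eef_pos: [0.608, 0.1975, 0.0788]
eef_rot: [0.234, 3.129, 0.003]
contact_force: [0.0, 0.3, -0.1]
width: 0.007
```

Call:
{"name": "carry_out", "arguments": {
  "series": [
    [0,0,0,0,0,0.04,-1],
    [0,0,0,0,0,0.08,-1],
    [0,0,0,0,0,0.11,-1],
    [0,0,0,0,0,0.13,-1],
    [0,0,0,0,0,0.13,-1]
  ]
}}

```text
time: 4.62
eef_pos: [0.6065, 0.1968, 0.0632]
eef_rot: [0.235, 3.132, 0.001]
contact_force: [0.3, 0.0, 3.0]
width: 0.004
```

```bash
python3 -c "
from h import *
print(tipjig(),robot.get_obs()['contact_force'],robot.get_obs()['torque'])"
```

```text
[-0.0097891   0.17568677  0.05215453] [0.31226978 0.00369422 2.97584696] [ 0.28192929  0.11319315 -0.00964734]
```

Call:
{"name": "carry_out", "arguments": {
  "series": [
    [0,0,0,0,0,0.02,-1],
    [0,0,0,0,0,0.04,-1],
    [0,0,0,0,0,0.05,-1],
    [0,0,0,0,0,0.05,-1],
    [0,0,0,0,0,0.05,-1]
  ]
}}

```text
time: 5.03
eef_pos: [0.6061, 0.1965, 0.0577]
eef_rot: [0.235, 3.133, 0.0]
contact_force: [-0.0, 1.4, 3.9]
width: 0.008
```

```bash
python3 -c "
from h import *
print(tipjig(),robot.get_obs()['contact_force'],robot.get_obs()['torque'])
im=eyes.read_camera('scene')[:,:,::-1]
a=im[85:335,230:480];cv2.imwrite('pics/scene2z.png',cv2.resize(a,(600,600),interpolation=cv2.INTER_CUBIC))"
```

```text
[-0.01013101  0.17537236  0.04666531] [-0.02368497  1.43068747  3.88918299] [0.23637364 0.23270647 0.00782394]
```

View pics/scene2z.png

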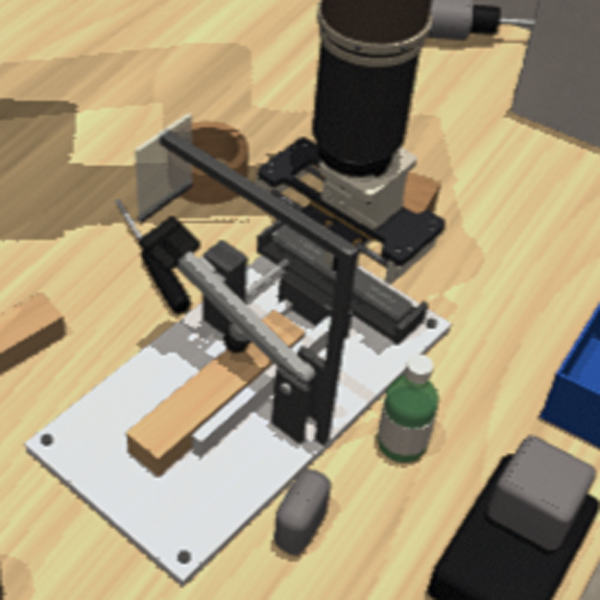

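The lever is up: its pad has risen to (175,240). The bar ends look level. I'll lift off and cross over the spine to the rail's free end.

Call:
{"name": "carry_out", "arguments": {
  "series": [
    [0,0,0,0,0,-0.1,-1],
    [0,0,0,0,0,-0.4,-1],
    [0,0,0,0,0,-0.8,-1],
    [0,0,0,0,0,-1,-1]
  ]
}}

```text
time: 5.42
eef_pos: [0.6071, 0.1967, 0.1621]
eef_rot: [0.234, 3.13, 0.002]
contact_force: [1.6, 0.8, 0.1]
width: 0.004
```

Call:
{"name": "carry_out", "arguments": {
  "series": [
    [0,0,0,0,0,-0.4,-1],
    [0,0,0,0,0,-0.8,-1],
    [0,0,0,0,0,-1,-1]
  ]
}}

```text
time: 5.67
eef_pos: [0.6071, 0.1965, 0.2636]
eef_rot: [0.234, 3.128, 0.004]
contact_force: [0.8, 1.0, 0.0]
width: 0.006
```

Call:
{"name": "carry_out", "arguments": {
  "series": [
    [0,0,0,0,0,-0.4,-1],
    [0,0,0,-0.02,-0.1,-0.8,-1],
    [0,0,0,-0.02,-0.3,-1,-1],
    [0,0,0,-0.02,-0.7,-1,-1],
    [0,0,0,-0.02,-1,-1,-1]
  ]
}}

```text
time: 6.08
eef_pos: [0.5926, 0.096, 0.3599]
eef_rot: [0.233, 3.131, 0.002]
contact_force: [-0.3, -0.1, -0.4]
width: 0.006
```

Call:
{"name": "carry_out", "arguments": {
  "series": [
    [0,0,0,0,-0.4,0,-1],
    [0,0,0,0,-0.8,0,-1],
    [0,0,0,0,-1,0,-1]
  ]
}}

```text
time: 6.33
eef_pos: [0.5765, -0.005, 0.3585]
eef_rot: [0.237, 3.133, -0.0]
contact_force: [0.5, 1.0, 0.3]
width: 0.006
```

Call:
{"name": "carry_out", "arguments": {
  "series": [
    [0,0,0,0,-0.4,0,-1],
    [0,0,0,0,-0.8,0,-1],
    [0,0,0,0,-1,0,-1]
  ]
}}

```text
time: 6.58
eef_pos: [0.5615, -0.1037, 0.3583]
eef_rot: [-0.237, -3.132, 0.001]
contact_force: [-0.3, 0.8, -0.2]
width: 0.004
```

```bash
python3 -c "
from h import *
print(tipjig());plan([0,-.18,.12],180)"
```

```text
[-0.01172687 -0.12814465  0.34726831]
t 6.58 turn [-0.    -0.    -0.006] shift [-0.123 -0.516  2.273] tcp [ 0.5658 -0.1567  0.131 ] now [ 0.5615 -0.1037  0.3583] F [-0.3  0.8 -0.2] q [ 0.16  0.13 -0.02  0.   -1.42 -0.31]
```

Call:
{"name": "carry_out", "arguments": {
  "series": [
    [0,0,-0.005,-0.1,-0.3,0.1,-1],
    [0,0,-0.005,-0.12,-0.52,0.4,-1],
    [0,0,-0.005,-0.12,-0.52,0.8,-1],
    [0,0,-0.005,-0.12,-0.52,1,-1]
  ]
}}

```text
time: 6.92
eef_pos: [0.5648, -0.1548, 0.2537]
eef_rot: [-0.227, -3.129, -0.002]
contact_force: [-1.0, 0.6, -0.9]
width: 0.007
```

Call:
{"name": "carry_out", "arguments": {
  "series": [
    [0,0,0,0,0,0.4,-1],
    [0,0,0,0,0,0.8,-1],
    [0,0,0,0,0,1,-1],
    [0,0,0,0,0,1,-1]
  ]
}}

```text
time: 7.25
eef_pos: [0.5636, -0.1536, 0.1527]
eef_rot: [-0.224, -3.124, -0.0]
contact_force: [-0.3, 0.2, -0.2]
width: 0.011
```

```bash
python3 -c "
from h import *
print(tipjig());plan([0,-.175,.026],180)
for n in('top','scene'):
  im=eyes.read_camera(n)[:,:,::-1];off=dict(top=(210,115,190,190),scene=(230,125,200,210))[n]
  from ov import *
  cv2.imwrite(f'pics/{n}3z.png',draw(n,im,JP,boxes(.075)[:2],2.9,off))"
```

```text
[-0.00276796 -0.17722983  0.14168943]
t 7.25 turn [-0.    -0.006 -0.001] shift [-0.037  0.023  1.157] tcp [ 0.5665 -0.1517  0.037 ] now [ 0.5636 -0.1536  0.1527] F [-0.3  0.2 -0.2] q [ 0.07  0.28 -0.3  -0.   -0.99 -0.21]
```

View pics/top3z.png

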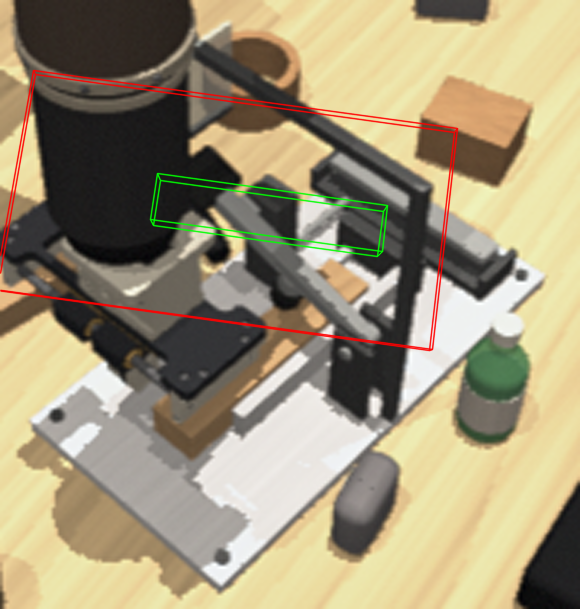

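The scene view (misnamed top3z, with a misplaced overlay) shows the lever up, the rail unmoved and the gripper above the flat right end of the plate. Next I'll descend behind the free end.

Call:
{"name": "carry_out", "arguments": {
  "series": [
    [0,0,0,-0.02,0,0.4,-1],
    [0,0,0,-0.03,0,0.8,-1],
    [0,0,0,-0.03,0,1,-1],
    [0,0,0,-0.03,0,1,-1]
  ]
}}

```text
time: 7.68
eef_pos: [0.5688, -0.154, 0.0555]
eef_rot: [-0.223, -3.129, 0.0]
contact_force: [-0.4, 0.0, 0.5]
width: 0.008
```

```bash
python3 -c "
from h import *
print(tipjig());plan([0,-.16,.026],180)"
```

```text
[ 0.00258261 -0.17692877  0.044503  ]
t 7.68 turn [-0.    -0.003 -0.   ] shift [0.026 0.169 0.185] tcp [ 0.5686 -0.1369  0.037 ] now [ 0.5688 -0.154   0.0555] F [-0.4  0.   0.5] q [ 0.07  0.4  -0.39 -0.   -0.78 -0.21]
```

Call:
{"name": "carry_out", "arguments": {
  "series": [
    [0,0,0,0.02,0,0.1,-1],
    [0,0,0,0.02,0,0.18,-1],
    [0,0,0,0.02,0.06,0.18,-1],
    [0,0,0,0.02,0.12,0.18,-1],
    [0,0,0,0.02,0.18,0.18,-1],
    [0,0,0,0.02,0.22,0.18,-1],
    [0,0,0,0.02,0.25,0.18,-1],
    [0,0,0,0.02,0.25,0.18,-1]
  ]
}}

```text
time: 8.35
eef_pos: [0.5724, -0.1283, 0.0402]
eef_rot: [0.221, 3.133, 0.0]
contact_force: [0.5, -0.6, 0.3]
width: 0.008
```

```bash
python3 -c "
from h import *
print(tipjig());plan([0,-.125,.026],180)"
```

```text
[ 0.00248372 -0.15099174  0.02917623]
t 8.35 turn [0.    0.001 0.001] shift [0.024 0.26  0.032] tcp [ 0.5736 -0.1022  0.037 ] now [ 0.5724 -0.1283  0.0402] F [ 0.5 -0.6  0.3] q [ 0.11  0.41 -0.42  0.   -0.74 -0.25]
```

Call:
{"name": "carry_out", "arguments": {
  "series": [
    [0,0,0,0.02,0.03,0,-1],
    [0,0,0,0.02,0.06,0,-1],
    [0,0,0,0.02,0.09,0,-1],
    [0,0,0,0.02,0.12,0,-1],
    [0,0,0,0.02,0.15,0,-1],
    [0,0,0,0.02,0.18,0,-1],
    [0,0,0,0.02,0.21,0,-1],
    [0,0,0,0.02,0.21,0,-1]
  ]
}}

```text
time: 9.02
eef_pos: [0.5728, -0.1074, 0.0394]
eef_rot: [-0.222, -3.134, -0.0]
contact_force: [-0.4, 0.1, 0.0]
width: 0.004
```

Call:
{"name": "carry_out", "arguments": {
  "series": [
    [0,0,0,0,0.02,0,-1],
    [0,0,0,0,0.04,0,-1],
    [0,0,0,0,0.06,0,-1],
    [0,0,0,0,0.06,0,-1]
  ]
}}

```text
time: 9.35
eef_pos: [0.5735, -0.1017, 0.0394]
eef_rot: [-0.223, -3.133, -0.0]
contact_force: [-0.1, 0.1, 0.2]
width: 0.007
```

```bash
cat > look.py <<'E'
import sys
from ov import *
print(tipjig(),robot.get_obs()['contact_force'].round(1),robot.get_obs()['time'])
for nm,off,k in(("top",(210,115,190,190),3.15),("scene",(230,125,200,210),2.8)):
    im=np.ascontiguousarray(eyes.read_camera(nm)[:,:,::-1])
    cv2.imwrite(f"pics/{nm}{sys.argv[1]}.png",im)
    cv2.imwrite(f"pics/{nm}{sys.argv[1]}z.png",draw(nm,im,JP,boxes(float(sys.argv[2]))[1:2],k,off))
E
python3 look.py 4 .11
```

```text
[-0.00016315 -0.12445215  0.02839913] [-0.1  0.1  0.2] 9.35
```

View pics/scene4z.png

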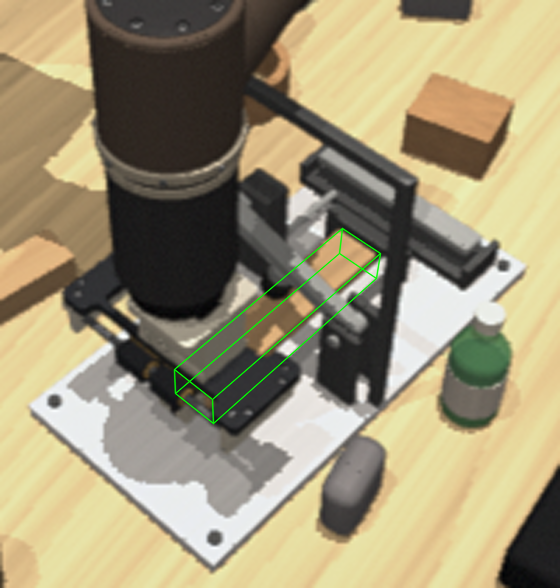

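View pics/top4z.png

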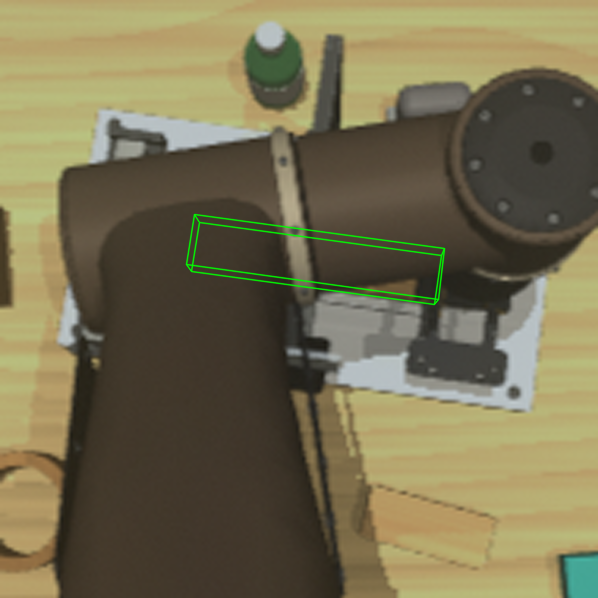

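The rail has moved with the finger, its stop end near (345,250) in the zoom and not quite home. I'll keep pushing in small steps and watch the force.

Call:
{"name": "carry_out", "arguments": {
  "series": [
    [0,0,0,0,0.02,0,-1],
    [0,0,0,0,0.04,0,-1],
    [0,0,0,0,0.04,0,-1],
    [0,0,0,0,0.04,0,-1]
  ]
}}

```text
time: 9.78
eef_pos: [0.5742, -0.0979, 0.0396]
eef_rot: [0.223, 3.134, 0.0]
contact_force: [0.1, 0.5, -0.2]
width: 0.002
```

Call:
{"name": "carry_out", "arguments": {
  "series": [
    [0,0,0,0,0.015,0,-1],
    [0,0,0,0,0.03,0,-1],
    [0,0,0,0,0.03,0,-1],
    [0,0,0,0,0.03,0,-1]
  ]
}}

```text
time: 10.12
eef_pos: [0.5743, -0.0968, 0.0396]
eef_rot: [-0.223, -3.133, 0.003]
contact_force: [0.2, -10.3, -1.2]
width: 0.008
```

Force rose to about 10 N with the finger face at jig y ≈ −110 mm, so the rail is against the stop. I'll back off and check.

Call:
{"name": "carry_out", "arguments": {
  "series": [
    [0,0,0,0,0,0,-1],
    [0,0,0,0,0,0,-1],
    [0,0,0,0,-0.05,0,-1],
    [0,0,0,0,-0.2,0,-1],
    [0,0,0,0,-0.4,0,-1],
    [0,0,0,0,-0.5,-0.3,-1],
    [0,0,0,0,-0.5,-0.7,-1],
    [0,0,0,0,-0.5,-1,-1]
  ]
}}

```text
time: 10.78
eef_pos: [0.5676, -0.1454, 0.1416]
eef_rot: [0.224, 3.133, -0.0]
contact_force: [0.9, 0.6, -0.2]
width: 0.003
```

Call:
{"name": "carry_out", "arguments": {
  "series": [
    [0,0,0,0,0,-0.4,-1],
    [0,0,0,0,0,-0.8,-1],
    [0,0,0,0,0,-1,-1]
  ]
}}

```text
time: 11.03
eef_pos: [0.5691, -0.145, 0.2452]
eef_rot: [0.221, 3.127, -0.0]
contact_force: [1.8, -0.9, 0.1]
width: 0.002
```

```bash
python3 look.py 5 .11
```

```text
[ 0.0017032  -0.1679335   0.23423476] [ 1.8 -0.9  0.1] 11.0333
```

View pics/scene5z.png

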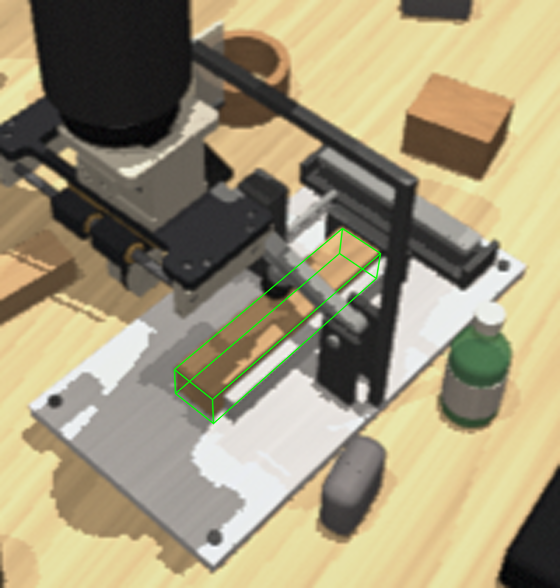

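View pics/top5z.png

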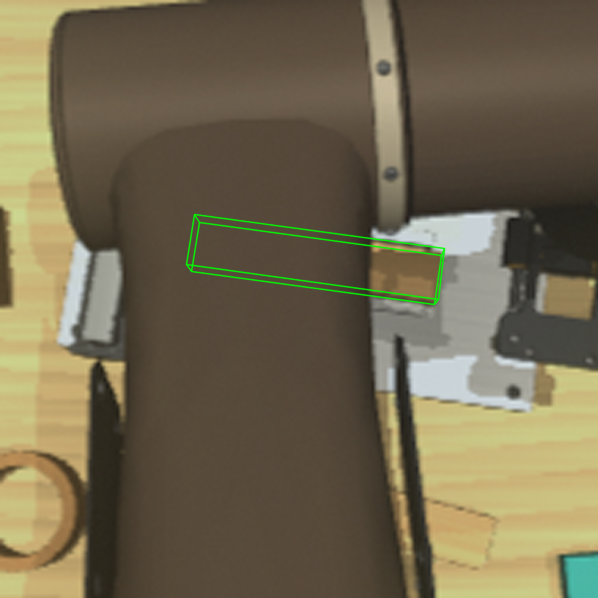

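Both views show the rail at the home outline (free end at (176–213,372–422) in scene, (441,275) in top) and the lever still up. Next I'll turn the tool for the leaning press.

```bash
python3 -c "
from h import *
plan([-.14,-.18,.26],180);plan([-.14,-.18,.26],270);plan([-.14,-.18,.26],270,20);plan([-.16,-.18,.22],270,40)"
```

```text
t 11.13 turn [0.001 0.005 0.   ] shift [ 1.42  -0.122 -0.274] tcp [ 0.4272 -0.1369  0.271 ] now [ 0.5698 -0.1448  0.2448] F [ 0.9  0.  -0.4] q [ 0.08  0.21 -0.18  0.   -1.17 -0.23]
t 11.13 turn [-0.004  0.005 -1.   ] shift [ 1.42  -0.122 -0.274] tcp [ 0.4272 -0.1369  0.271 ] now [ 0.5698 -0.1448  0.2448] F [ 0.9  0.  -0.4] q [ 0.08  0.21 -0.18  0.   -1.17 -0.23]
t 11.13 turn [ 0.171 -0.169 -0.989] shift [ 1.458 -0.122 -0.268] tcp [ 0.4235 -0.1363  0.2703] now [ 0.5698 -0.1448  0.2448] F [ 0.9  0.  -0.4] q [ 0.08  0.21 -0.18  0.   -1.17 -0.23]
t 11.13 turn [ 0.344 -0.343 -0.956] shift [ 1.695 -0.122  0.149] tcp [ 0.4004 -0.133   0.2284] now [ 0.5698 -0.1448  0.2448] F [ 0.9  0.  -0.4] q [ 0.08  0.21 -0.18  0.   -1.17 -0.23]
```

Call:
{"name": "carry_out", "arguments": {
  "series": [
    [0,0,0,0.3,-0.1,-0.1,-1],
    [0,0,0,0.6,-0.12,-0.25,-1],
    [0,0,-0.07,0.8,-0.12,-0.25,-1],
    [0,0,-0.14,1,-0.12,-0.25,-1],
    [0,0,-0.21,1,-0.12,-0.25,-1],
    [0,0,-0.28,1,-0.12,-0.25,-1],
    [0,0,-0.35,1,-0.12,-0.25,-1],
    [0,0,-0.42,1,-0.12,-0.25,-1]
  ]
}}

```text
time: 11.8
eef_pos: [0.4664, -0.1421, 0.2641]
eef_rot: [0.813, -3.035, -0.001]
contact_force: [-0.0, 0.1, 0.3]
width: 0.003
```

Call:
{"name": "carry_out", "arguments": {
  "series": [
    [0,0,-0.07,0,0,0,-1],
    [0,0,-0.14,0,0,0,-1],
    [0,0,-0.21,0,0,0,-1],
    [0,0,-0.28,0,0,0,-1],
    [0,0,-0.35,0,0,0,-1],
    [0,0,-0.42,0,0,0,-1],
    [0,0,-0.49,0,0,0,-1],
    [0,0,-0.56,0,0,0,-1]
  ]
}}

```text
time: 12.47
eef_pos: [0.4665, -0.1422, 0.2638]
eef_rot: [2.027, -2.4, -0.002]
contact_force: [0.1, 0.8, -0.2]
width: 0.005
```

```bash
python3 -c "
from h import *
print(tipjig());plan([-.14,-.18,.26],270);plan([-.14,-.18,.26],270,20);plan([-.16,-.18,.22],270,40)"
```

```text
[-0.10040304 -0.17968052  0.2528262 ]
t 12.47 turn [ 0.001  0.    -0.016] shift [ 0.013  0.396 -0.071] tcp [ 0.4272 -0.1369  0.271 ] now [ 0.4665 -0.1422  0.2638] F [ 0.1  0.8 -0.2] q [ 0.11  0.03 -0.34 -0.   -1.2   1.3 ]
t 12.47 turn [ 0.223 -0.003 -0.016] shift [ 0.014  0.434 -0.065] tcp [ 0.4235 -0.1363  0.2703] now [ 0.4665 -0.1422  0.2638] F [ 0.1  0.8 -0.2] q [ 0.11  0.03 -0.34 -0.   -1.2   1.3 ]
t 12.47 turn [ 0.445 -0.006 -0.016] shift [0.021 0.666 0.355] tcp [ 0.4004 -0.133   0.2284] now [ 0.4665 -0.1422  0.2638] F [ 0.1  0.8 -0.2] q [ 0.11  0.03 -0.34 -0.   -1.2   1.3 ]
```

Call:
{"name": "carry_out", "arguments": {
  "series": [
    [0.06,0,-0.01,0,0.15,0,-1],
    [0.12,0,-0.016,0,0.3,0,-1],
    [0.18,0,-0.016,0,0.45,0.1,-1],
    [0.25,0,-0.016,0,0.6,0.2,-1],
    [0.31,0,-0.016,0,0.66,0.3,-1],
    [0.38,-0.005,-0.016,0.02,0.66,0.35,-1],
    [0.445,-0.005,-0.016,0.02,0.66,0.35,-1],
    [0.445,-0.005,-0.016,0.02,0.66,0.35,-1]
  ]
}}

```text
time: 13.13
eef_pos: [0.4137, -0.1666, 0.2645]
eef_rot: [-1.716, 1.955, -0.638]
contact_force: [-0.4, -0.7, -0.7]
width: 0.008
```

```bash
python3 -c "
from h import *
print(tipjig());plan([-.16,-.1,.22],270,40);plan([-.16,0,.21],270,40)"; python3 look.py 6 .11
```

```text
[-0.14236813 -0.21091793  0.25587216]
t 13.13 turn [ 0.022  0.028 -0.003] shift [-1.104  0.368  0.223] tcp [ 0.4118 -0.0538  0.2284] now [ 0.4137 -0.1666  0.2645] F [-0.4 -0.7 -0.7] q [ 0.16 -0.47 -1.02  0.38 -0.39  0.98]
t 13.13 turn [ 0.022  0.028 -0.003] shift [-2.099  0.433  0.345] tcp [0.4259 0.0452 0.2184] now [ 0.4137 -0.1666  0.2645] F [-0.4 -0.7 -0.7] q [ 0.16 -0.47 -1.02  0.38 -0.39  0.98]
[-0.14236813 -0.21091793  0.25587216] [-0.4 -0.7 -0.7] 13.1333
```

View pics/scene6.png

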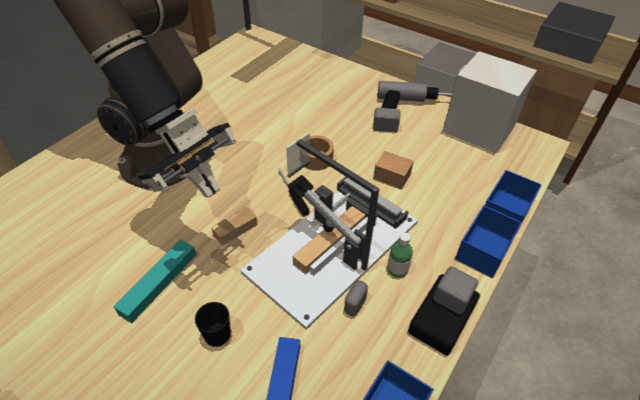

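The arm is at the q3 limit (−1.02) here, so this standoff isn't quite reached. Moving in front of the guard puts the wrist further out, so I'll go on in steps.

Call:
{"name": "carry_out", "arguments": {
  "series": [
    [0,0,0,-0.3,0,0,-1],
    [0,0,0,-0.6,0,0,-1],
    [0,0,0,-0.9,0,0,-1],
    [0,0,0,-1,0,0,-1],
    [0,0,0,-1,0,0,-1]
  ]
}}

```text
time: 13.65
eef_pos: [0.4377, -0.0736, 0.2901]
eef_rot: [-1.745, 1.971, -0.59]
contact_force: [0.8, 0.2, -0.2]
width: 0.002
```

```bash
python3 -c "
from h import *
print(tipjig());plan([-.16,0,.21],270,40);plan([-.15,0,.20],270,35)"
```

```text
[-0.1321886  -0.11530212  0.28118422]
t 13.65 turn [0.049 0.036 0.   ] shift [-1.136  0.646  0.482] tcp [0.4259 0.0452 0.2184] now [ 0.4377 -0.0736  0.2901] F [ 0.8  0.2 -0.2] q [ 0.48 -0.5  -1.02  0.58 -0.57  0.55]
t 13.65 turn [-0.006  0.036  0.002] shift [-1.128  0.613  0.621] tcp [0.4366 0.0436 0.209 ] now [ 0.4377 -0.0736  0.2901] F [ 0.8  0.2 -0.2] q [ 0.48 -0.5  -1.02  0.58 -0.57  0.55]
```

```bash
cat > kin.py <<'E'
import numpy as np
from scipy.optimize import least_squares
from scipy.spatial.transform import Rotation as Ro
Q=np.array([(-.93,.359,.012,0,-1.224,-.288),(.55,.19,.07,0,-1.45,-.88),(.62,.35,-.17,0,-1.06,-.77),(.16,.13,-.02,0,-1.42,-.31),(.07,.28,-.30,0,-.99,-.21),(.07,.40,-.39,0,-.78,-.21),(.11,.41,-.42,0,-.74,-.25),(.08,.21,-.18,0,-1.17,-.23),(.11,.03,-.34,0,-1.20,1.30),(.16,-.47,-1.02,.38,-.39,.98),(.48,-.5,-1.02,.58,-.57,.55)])
P=np.array([(.233,-.633,.2366),(.5888,.1374,.3668),(.607,.195,.1681),(.5615,-.1037,.3583),(.5636,-.1536,.1527),(.5688,-.154,.0555),(.5724,-.1283,.0402),(.5698,-.1448,.2448),(.4665,-.1422,.2638),(.4137,-.1666,.2645),(.4377,-.0736,.2901)])
RV={9:(-1.716,1.955,-.638),10:(-1.745,1.971,-.59),0:(-1.796,-2.576,0)}
RX=lambda a:Ro.from_euler("x",a);RY=lambda a:Ro.from_euler("y",a);RZ=lambda a:Ro.from_euler("z",a)
def fk(k,q,s4):
    a1,d1,h,L2,e,L3,d5,L6,ex=k
    R=RZ(q[0]);p=R.apply([a1,d1,h]);R=R*RY(q[1]);p=p+R.apply([0,0,L2]);R=R*RY(-q[2])
    p=p+R.apply([L3,0,e]);R=R*RX(s4*q[3])*RY(-q[4]);p=p+R.apply([L6,d5,ex])
    # R x axis = tool z ; at down, azimuth tool x = q1+180+q6
    R=R*RX(-q[5])
    # tool axes: z=+x_loc ; with down: x_loc=-Z, z_loc = +forward ; tool x = -forward => -z_loc
    T=Ro.from_matrix(R.as_matrix()@np.array([[0,0,1.],[0,-1,0],[1,0,0]])@np.diag([-1,-1,1]))
    return p,T
def fit(s4):
    def res(k): return np.hstack([(fk(k,q,s4)[0]-p)*1 for q,p in zip(Q,P)]+[1e-3*np.array(k)])
    return least_squares(res,[0,0,.3,.4,0,.4,-.1,.2,0.])
if __name__=="__main__":
    for s4 in(1,-1):
        r=fit(s4);print(s4,r.x.round(3),"rms",np.sqrt(2*r.cost/33))
        for i in RV:
            p,T=fk(r.x,Q[i],s4);print(i,(p-P[i]).round(4),(T.inv()*Ro.from_rotvec(RV[i])).magnitude().round(3))
E
python3 kin.py
```

```text
1 [-0.053 -0.426  0.046  0.411  0.073  0.451  0.23   0.103  0.084] rms 0.01171771654868738Traceback (most recent call last):
  File "kin.py", line 24, in <module>
    p,T=fk(r.x,Q[i],s4);print(i,(p-P[i]).round(4),(T.inv()*Ro.from_rotvec(RV[i])).magnitude().round(3))
                                                  ^^^^^^^^^^^^^^^^^^^^^^^^^^^^^^^^^^^^^^^^^^^^^^^^^
AttributeError: 'float' object has no attribute 'round'
```

```bash
sed -i 's/\.magnitude()\.round(3)/.magnitude()/' kin.py; python3 kin.py
```

```text
1 [-0.053 -0.426  0.046  0.411  0.073  0.451  0.23   0.103  0.084] rms 0.01171771654868738
9 [-0.0271  0.0002  0.0103] 0.7549175871653777
10 [-0.0062  0.0265  0.0099] 1.1589298096303287
0 [-0.0166  0.0162  0.0058] 0.0011567554541233496
-1 [ 0.002  0.008  0.196  0.6   -0.     0.465 -0.199  0.363 -0.004] rms 0.0014997270579499196
9 [ 0.0001  0.0003 -0.0002] 0.00643361590614995
10 [-0.0005 -0.0014  0.001 ] 0.004253836701531968
0 [-0.0002  0.0001  0.0001] 0.0011567554541233496
```

The fitted kinematic model matches to about 1.5 mm. I'll use it to pick a feasible lean and path.

```bash
cat > ik.py <<'E'
from kin import *
from h import JP,jw
K=fit(-1).x
lo=np.array([-3.07,-1.43,-1.02,-3.03,-3.05,-3.03]);hi=np.array([3.07,2.12,1.25,1.67,0,3.03])
def target(jpos,lean,laz,az=270):
    a=np.radians(az);x=np.array([np.cos(a),np.sin(a),0]);z=np.array([0,0,-1.])
    M=np.c_[x,np.cross(z,x),z]
    # lean dir azimuth laz in jig frame (deg) incl. whole tool yawed by laz
    Rt=RZ(JP[2]+np.radians(laz))*RY(-np.radians(lean))*Ro.from_matrix(M)
    return jw(JP,jpos)[0]-Rt.apply([0,0,.011]),Rt
def ik(p,R,q0):
    def res(q):
        a,T=fk(K,q,-1);return np.hstack([(a-p)*5,(T.inv()*R).as_rotvec()])
    r=least_squares(res,np.clip(q0,lo+1e-3,hi-1e-3),bounds=(lo,hi));return r.x,np.sqrt(2*r.cost)
if __name__=="__main__":
    q0=[.48,-.5,-1.02,.58,-.57,.55]
    rng=np.random.default_rng(0)
    for lean in(30,35,40,45):
        for laz in(-20,0,20,40):
            out=[]
            for tip in([-.15,0,.20],[-.111,0,.163],[-.117,0,.095]):
                q,c=ik(*target(tip,lean,laz),q0);out.append((round(c,3),q.round(2).tolist()))
            print(lean,laz,out)
    for lean in (40,):
        best=[]
        for i in range(40):
            q,c=ik(*target([-.111,0,.163],lean,0),rng.uniform(lo,hi))
            if c<.01: best.append(q.round(2).tolist())
        print(best)
E
python3 ik.py
```

```text
30 -20 [(np.float64(0.047), [0.9, -0.21, -1.02, 0.69, -0.82, -0.32]), (np.float64(0.076), [0.74, -0.08, -1.02, 0.79, -0.66, -0.31]), (np.float64(0.185), [0.7, 0.06, -1.02, 0.76, -0.57, -0.3])]
30 0 [(np.float64(0.091), [0.8, -0.29, -1.02, 0.6, -0.66, 0.19]), (np.float64(0.114), [0.64, -0.15, -1.02, 0.66, -0.48, 0.24]), (np.float64(0.218), [0.58, -0.02, -1.02, 0.56, -0.36, 0.35])]
30 20 [(np.float64(0.047), [0.68, -0.34, -1.02, 0.43, -0.48, 0.76]), (np.float64(0.056), [0.55, -0.19, -1.02, 0.44, -0.29, 0.85]), (np.float64(0.127), [0.5, -0.04, -1.02, 0.21, -0.13, 1.1])]
30 40 [(np.float64(0.0), [0.53, -0.3, -0.84, -0.03, -0.51, 1.62]), (np.float64(0.0), [0.42, -0.14, -0.78, -0.16, -0.42, 1.83]), (np.float64(0.0), [0.41, -0.02, -0.83, -0.29, -0.25, 1.98])]
35 -20 [(np.float64(0.117), [0.93, -0.19, -1.02, 0.72, -0.86, -0.38]), (np.float64(0.147), [0.77, -0.06, -1.02, 0.82, -0.7, -0.37]), (np.float64(0.255), [0.73, 0.07, -1.02, 0.8, -0.62, -0.39])]
35 0 [(np.float64(0.173), [0.8, -0.29, -1.02, 0.61, -0.66, 0.17]), (np.float64(0.197), [0.63, -0.15, -1.02, 0.67, -0.48, 0.23]), (np.float64(0.
[... 1266 characters left out ...]
p.float64(0.28), [0.83, -0.01, -1.02, 0.89, -0.82, -0.53]), (np.float64(0.383), [0.81, 0.14, -1.02, 0.9, -0.75, -0.61])]
45 0 [(np.float64(0.337), [0.81, -0.3, -1.02, 0.65, -0.68, 0.14]), (np.float64(0.363), [0.63, -0.17, -1.02, 0.69, -0.47, 0.22]), (np.float64(0.148), [0.03, -0.03, -0.76, -1.61, -0.0, 3.03])]
45 20 [(np.float64(0.224), [0.53, -0.38, -1.02, 0.07, -0.21, 1.27]), (np.float64(0.157), [0.22, -0.17, -0.78, -0.92, -0.12, 2.47]), (np.float64(0.046), [0.19, -0.04, -0.77, -1.18, -0.03, 2.76])]
45 40 [(np.float64(0.0), [0.44, -0.36, -0.9, -0.31, -0.26, 1.95]), (np.float64(0.052), [0.49, -0.21, -1.01, -0.12, -0.0, 1.74]), (np.float64(0.106), [0.44, -0.06, -0.91, -0.52, -0.0, 2.18])]
[]
```

```bash
cat > s.py <<'E'
from ik import *
rng=np.random.default_rng(1)
for az in(270,90):
  for lean in(32,40):
    for laz in(-30,0,15,30):
      S=[]
      for i in range(30):
        q,c=ik(*target([-.111,0,.163],lean,laz,az),rng.uniform(np.maximum(lo,[-1.5,-1,-1.02,-3.03,-2.5,-3]),np.minimum(hi,[1.5,1,1.25,1.67,0,3])))
        if c<.01:
            q2,c2=ik(*target([-.117,0,.092],lean,laz,az),q); q3,c3=ik(*target([-.16,0,.2],lean,laz,az),q)
            t=(q.round(1).tolist(),round(float(c2),3),round(float(c3),3))
            if t not in S:S.append(t)
      print(az,lean,laz,S)
E
time python3 s.py
```

```text
270 32 -30 []
270 32 0 []
270 32 15 []
270 32 30 []
270 40 -30 []
270 40 0 []
270 40 15 []
270 40 30 []
90 32 -30 []
90 32 0 []
90 32 15 []
90 32 30 []
90 40 -30 []
90 40 0 []
90 40 15 []
90 40 30 []
real	0m58.892s
user	0m47.800s
sys	0m0.276s
```

```bash
cat > s2.py <<'E'
from ik import *
HX,HY=.021,.0095
def orient(lean,laz,roll):
    M=np.c_[[0,-1,0],[-1,0,0],[0,0,-1]].astype(float)
    Rj=RZ(np.radians(laz))*RY(-np.radians(lean))*Ro.from_matrix(M)*RZ(np.radians(roll))
    return Rj  # jig frame
def lowest(Rj):
    c=np.array([[a*HX,b*HY,0] for a in(-1,1) for b in(-1,1)]); w=Rj.apply(c); return w[np.argmin(w[:,2])],w
g=np.array([(x,y,z) for x in(-.108,-.104) for y in np.linspace(-.035,.035,9) for z in np.linspace(.2,.29,10)]+[(x,y,.278) for x in np.linspace(-.1,.1,20) for y in(-.006,.006)]+
 [(x,y,.12) for x in(-.09,-.05) for y in(.028,.066)]+[(-.075,.01,.112)])
def clear(Rj,tip):
    t=Rj.inv().apply(g-tip); 
    def sdf(c,h):
        d=np.abs(t-c)-h;return np.linalg.norm(np.maximum(d,0),axis=1)+np.minimum(d.max(1),0)
    return min(sdf(np.array([0,0,-.066-.1]),np.array([.0965,.039,.1])).min(), sdf(np.array([0,0,-.033]),np.array([.03,.013,.033])).min())
def jtcp(Rj,tip):
    return jw(JP,tip-Rj.apply([0,0,.011]))[0],RZ(JP[2])*Rj
def padz(x,lev):   # pad top surface near press point
    return {0:(-.112,.156),1:(-.118,.089)}[lev]
if __name__=="__main__":
    for lean in(30,34,38,42):
        for laz in range(0,51,5):
            Rj=orient(lean,laz,0)
            ok=[]
            for tip in([-.115,0,.163],[-.118,0,.095],[-.115,.01,.163],[-.118,.01,.095]):
                best=9
                for seed in([.4,-.15,-.78,-.2,-.4,1.8],[.6,-.15,-1,.6,-.5,.3],[.2,-.1,-.7,-1.2,-.4,2.5]):
                    q,c=ik(*jtcp(Rj,np.array(tip)),seed)
                    if c<best:best=c;qb=q
                ok.append((round(float(best),3)));
            cl=max((clear(orient(lean,laz,r),np.array([-.115,0,.163])),r) for r in range(-60,61,5))
            print(lean,laz,ok,qb.round(2),"clear",round(cl[0]*1e3,1),cl[1])
E
python3 s2.py
```

```text
30 0 [0.118, 0.219, 0.116, 0.218] [ 0.61 -0.01 -1.02  0.58 -0.37  0.3 ] clear 6.2 0
30 5 [0.113, 0.209, 0.113, 0.21] [ 0.58 -0.03 -1.02  0.5  -0.3   0.5 ] clear 6.0 5
30 10 [0.102, 0.189, 0.103, 0.193] [ 0.55 -0.03 -1.02  0.41 -0.24  0.7 ] clear 5.5 10
30 15 [0.084, 0.162, 0.087, 0.167] [ 0.53 -0.04 -1.02  0.32 -0.18  0.89] clear 4.9 15
30 20 [0.06, 0.128, 0.064, 0.135] [ 0.52 -0.04 -1.02  0.23 -0.14  1.06] clear 3.9 20
30 25 [0.031, 0.091, 0.037, 0.098] [ 0.52 -0.04 -1.02  0.18 -0.1   1.2 ] clear 2.6 25
30 30 [0.0, 0.05, 0.004, 0.058] [ 0.52 -0.04 -1.02  0.13 -0.08  1.32] clear 1.2 25
30 35 [0.0, 0.009, 0.0, 0.017] [ 0.52 -0.04 -1.02  0.11 -0.07  1.42] clear -0.1 30
30 40 [0.0, 0.0, 0.0, 0.0] [ 0.46 -0.03 -0.86 -0.23 -0.22  1.88] clear -1.7 35
30 45 [0.0, 0.0, 0.0, 0.0] [ 0.35 -0.   -0.74 -0.43 -0.35  2.23] clear -3.6 40
30 50 [0.0, 0.0, 0.0, 0.0] [ 0.26  0.02 -0.67 -0.53 -0.46  2.47] clear -5.7 45
34 0 [0.184, 0.27, 0.182, 0.274] [ 0.04  0.   -0.75 -1.63 -0.    3.03] clear 11.6 0
34 5 [0.178, 0.256, 0.178, 0.259] [ 0.07  0.   -0.75 -1.57 -0.    3.03] clear 11.1 5
34 10 [0.164, 0.24
[... 1874 characters left out ...]
51 -0.    3.03] clear 15.7 5
42 15 [0.235, 0.111, 0.242, 0.113] [ 0.12 -0.02 -0.76 -1.43 -0.02  3.01] clear 15.9 10
42 20 [0.183, 0.09, 0.194, 0.096] [ 0.23 -0.03 -0.77 -1.13 -0.02  2.68] clear 15.8 15
42 25 [0.128, 0.056, 0.139, 0.064] [ 0.32 -0.03 -0.81 -0.9  -0.03  2.45] clear 13.9 20
42 30 [0.071, 0.015, 0.083, 0.024] [ 0.37 -0.04 -0.84 -0.73 -0.03  2.31] clear 12.1 30
42 35 [0.015, 0.0, 0.026, 0.0] [ 0.2  -0.03 -0.74 -0.9  -0.23  2.66] clear 10.2 35
42 40 [0.0, 0.0, 0.0, 0.0] [ 0.05  0.   -0.68 -1.   -0.39  2.92] clear 7.4 40
42 45 [0.0, 0.015, 0.0, 0.008] [-0.01  0.03 -0.64 -1.   -0.5   3.03] clear 4.4 45
42 50 [0.0, 0.046, 0.0, 0.038] [-0.01  0.04 -0.61 -0.94 -0.56  3.03] clear 1.4 45
```

```bash
cat > s3.py <<'E'
from s2 import *
def place(Rj,lev,yc,s):
    """lev rad; s = distance beyond press point towards free edge"""
    th=.30-lev   # tilt: free edge up
    n=np.array([np.sin(th),0,np.cos(th)]); 
    e=np.array([-np.cos(th),0,np.sin(th)]) # toward free edge
    hinge=np.array([.075,0,.09]); pt=hinge+e*(.193+s)+n*.009; pt[1]=yc
    c=np.array([[a*HX,b*HY,0] for a in(-1,1) for b in(-1,1)]);w=Rj.apply(c);k=np.argmin(w@n)
    return pt-w[k]
def solve(lean,laz,roll,yc,s,levs=(0,.15,.34)):
    Rj=orient(lean,laz,roll);out=[];q=np.array([.4,-.15,-.8,-.3,-.4,1.2])
    for l in levs:
        q,c=ik(*jtcp(Rj,place(Rj,l,yc,s)),q);out.append((c,q))
    return out
if __name__=="__main__":
    C=[]
    for lean in(36,38,40,42,44):
      for laz in(35,38,41):
        for roll in range(0,51,10):
          for yc in(-.01,0,.01):
            Rj=orient(lean,laz,roll);s=.006
            cl=min(clear(Rj,place(Rj,l,yc,s)) for l in(0,.05,.1,.2,.34))
            C.append((cl,lean,laz,roll,yc))
    C.sort(reverse=True);n=0
    for cl,*a in C[:60]:
        o=solve(*a,.006)
        if max(c for c,_ in o)<.004:
            print(round(cl*1e3,1),a,[(round(float(c),4),q.round(2).tolist()) for c,q in o]);n+=1
            if n>8:break
E
python3 s3.py
```

```text
5.1 [44, 38, 20, -0.01] [(0.0, [0.34, -0.19, -0.79, -0.54, -0.25, 1.88]), (0.0, [0.22, -0.13, -0.74, -0.78, -0.3, 2.2]), (0.0, [0.03, -0.03, -0.7, -1.05, -0.39, 2.61])]
5.0 [44, 38, 30, -0.01] [(0.0, [0.31, -0.18, -0.77, -0.56, -0.27, 1.74]), (0.0, [0.2, -0.13, -0.73, -0.78, -0.31, 2.04]), (0.0, [0.03, -0.03, -0.69, -1.05, -0.39, 2.43])]
4.1 [44, 41, 20, -0.01] [(0.0, [0.18, -0.16, -0.69, -0.73, -0.41, 2.2]), (0.0, [0.1, -0.1, -0.68, -0.88, -0.42, 2.41]), (0.0, [-0.03, -0.01, -0.67, -1.07, -0.46, 2.71])]
4.0 [44, 41, 30, -0.01] [(0.0, [0.17, -0.15, -0.68, -0.73, -0.42, 2.03]), (0.0, [0.09, -0.1, -0.68, -0.87, -0.43, 2.23]), (0.0, [-0.03, -0.01, -0.67, -1.07, -0.47, 2.52])]
2.9 [42, 38, 30, -0.01] [(0.0, [0.4, -0.19, -0.83, -0.37, -0.22, 1.5]), (0.0, [0.33, -0.14, -0.79, -0.59, -0.24, 1.77]), (0.0, [0.14, -0.04, -0.71, -0.91, -0.32, 2.22])]
2.8 [42, 38, 20, -0.01] [(0.0, [0.43, -0.2, -0.86, -0.32, -0.19, 1.6]), (0.0, [0.35, -0.14, -0.81, -0.57, -0.22, 1.91]), (0.0, [0.14, -0.04, -0.72, -0.92, -0.32, 2.4])]
2.1 [44, 38, 10, -0.01] [(0.0, [0.03, -0.1, -0.64, -0.82, -0.47, 2.53]), (0.0, [0.22, -0.13, -0.74, -0.78, -0.3, 2.38]), (0.0, [0.03, -0.03, -0.7, -1.07, -0.39, 2.8])]
1.9 [42, 41, 30, -0.01] [(0.0, [0.25, -0.16, -0.71, -0.61, -0.38, 1.87]), (0.0, [0.19, -0.11, -0.7, -0.75, -0.38, 2.05]), (0.0, [0.06, -0.02, -0.68, -0.96, -0.41, 2.36])]
1.8 [42, 41, 20, -0.01] [(0.0, [0.26, -0.17, -0.72, -0.6, -0.37, 2.03]), (0.0, [0.2, -0.11, -0.71, -0.75, -0.37, 2.22]), (0.0, [0.07, -0.02, -0.69, -0.97, -0.41, 2.54])]
```

```bash
cat > s4.py <<'E'
from s3 import *
C=[]
for lean in(42,43,44,45):
  for laz in(36,37,38,39):
    for roll in(10,15,20,25,30,35):
      for yc in(-.018,-.012,-.006):
        Rj=orient(lean,laz,roll);s=.009
        C.append((min(clear(Rj,place(Rj,l,yc,s)) for l in(0,.05,.1,.2,.34)),lean,laz,roll,yc))
C.sort(reverse=True);n=0
for cl,*a in C[:120]:
    o=solve(*a,.009)
    if max(c for c,_ in o)<.004:
        Rj=orient(*a[:3]);t0=place(Rj,0,a[3],.009)
        q,c=ik(*jtcp(Rj,t0-Rj.apply([0,0,.06])),o[0][1])
        print(round(cl*1e3,1),a,[(q.round(2).tolist()) for _,q in o],'back',round(float(c),3),q.round(2));n+=1
        if n>7:break
E
python3 s4.py
```

```text
9.0 [45, 37, 25, -0.018] [[0.28, -0.2, -0.77, -0.61, -0.28, 1.89], [0.15, -0.13, -0.72, -0.85, -0.34, 2.21], [-0.04, -0.03, -0.7, -1.11, -0.42, 2.61]] back 0.0 [ 0.44 -0.41 -0.95 -0.17 -0.26  1.34]
8.8 [45, 38, 25, -0.018] [[0.22, -0.18, -0.73, -0.69, -0.34, 2.02], [0.1, -0.12, -0.71, -0.88, -0.38, 2.28], [-0.06, -0.02, -0.69, -1.11, -0.45, 2.64]] back 0.0 [ 0.32 -0.37 -0.82 -0.41 -0.37  1.67]
8.7 [45, 37, 25, -0.012] [[0.36, -0.21, -0.81, -0.52, -0.21, 1.74], [0.19, -0.14, -0.74, -0.82, -0.3, 2.15], [-0.01, -0.03, -0.7, -1.11, -0.4, 2.59]] back 0.001 [ 0.5  -0.43 -1.02 -0.01 -0.19  1.15]
8.7 [45, 39, 30, -0.018] [[0.16, -0.17, -0.69, -0.74, -0.39, 2.03], [0.07, -0.11, -0.69, -0.91, -0.42, 2.25], [-0.07, -0.02, -0.68, -1.11, -0.47, 2.57]] back 0.0 [ 0.21 -0.33 -0.75 -0.55 -0.46  1.79]
8.7 [45, 37, 20, -0.012] [[0.38, -0.21, -0.83, -0.49, -0.19, 1.79], [0.2, -0.14, -0.74, -0.82, -0.3, 2.24], [-0.01, -0.03, -0.7, -1.11, -0.4, 2.68]] back 0.004 [ 0.5  -0.43 -1.02 -0.02 -0.2   1.24]
8.5 [45, 39, 25, -0.018] [[0.17, -0.17, -0.7, -0.74, -0.39, 2.11], [0.07, -0.12, -0.69, -0.91, -0.42, 2.34], [-0.07, -0.02, -0.68, -1.12, -0.47, 2.67]] back 0.0 [ 0.22 -0.34 -0.76 -0.54 -0.45  1.86]
8.5 [44, 37, 25, -0.018] [[0.35, -0.21, -0.81, -0.49, -0.23, 1.73], [0.21, -0.14, -0.75, -0.76, -0.29, 2.08], [0.02, -0.04, -0.7, -1.05, -0.38, 2.51]] back 0.0 [ 0.46 -0.41 -0.95 -0.13 -0.27  1.29]
8.4 [45, 37, 20, -0.018] [[0.29, -0.2, -0.78, -0.6, -0.26, 1.96], [0.15, -0.13, -0.73, -0.85, -0.33, 2.3], [-0.04, -0.03, -0.7, -1.11, -0.42, 2.7]] back 0.0 [ 0.47 -0.42 -0.98 -0.12 -0.23  1.36]
```

```bash
cat > pl.py <<'E'
import sys
from s3 import *
import h
A=(44,38,25)
def go(tip,A=A,chk=True):
    o=h.robot.get_obs();R=Ro.from_rotvec(o["eef_rot"]);Rj=orient(*A);p,Rt=jtcp(Rj,np.array(tip))
    d=R.inv().apply(p-o["eef_pos"])/.1;w=(R.inv()*Rt).as_rotvec()/(np.pi/2)
    print("t",round(o["time"],2),"turn",w.round(3),"shift",d.round(3),"F",o["contact_force"].round(1),"q",o["qpos"].round(2),"tip",h.tipjig().round(4))
    if chk:
        J=RZ(-JP[2]);R0=J*R;t0=h.tipjig()
        dw=(R0.inv()*Rj).as_rotvec()
        print("clr",[round(clear(R0*Ro.from_rotvec(dw*f),t0+(np.array(tip)-t0)*f)*1e3) for f in np.linspace(0,1,9)])
    q,c=ik(p,Rt,o["qpos"]);print("ik",round(float(c),4),q.round(2))
def contact(lev,yc=-.015,s=.009,back=0,up=0):
    Rj=orient(*A);return place(Rj,lev,yc,s)-Rj.apply([0,0,back])+[0,0,up]
E
python3 -c "
from pl import *
print(contact(0),contact(.34))
go(contact(0,back=.06)); go(contact(0,back=.09,up=.02))"
```

```text
[-0.11465276  0.00457756  0.17043915] [-0.1265328   0.00457756  0.10306099]
t 13.65 turn [ 0.028 -0.244 -0.05 ] shift [-0.875  0.518  0.521] F [ 0.8  0.2 -0.2] q [ 0.48 -0.5  -1.02  0.58 -0.57  0.55] tip [-0.1322 -0.1153  0.2812]
clr [52, 42, 34, 28, 27, 27, 27, 26, 23]
ik 0.0 [ 0.4  -0.39 -0.88 -0.27 -0.32  1.48]
t 13.65 turn [ 0.028 -0.244 -0.05 ] shift [-0.771  0.41   0.081] F [ 0.8  0.2 -0.2] q [ 0.48 -0.5  -1.02  0.58 -0.57  0.55] tip [-0.1322 -0.1153  0.2812]
clr [52, 45, 39, 36, 37, 39, 41, 43, 43]
ik 0.0 [ 0.41 -0.5  -0.86 -0.17 -0.45  1.36]
```

Call:
{"name": "carry_out", "arguments": {
  "series": [
    [0,-0.04,-0.01,-0.1,0.1,0,-1],
    [0,-0.08,-0.02,-0.25,0.2,0,-1],
    [0.01,-0.12,-0.03,-0.4,0.3,0,-1],
    [0.02,-0.16,-0.04,-0.55,0.4,0.05,-1],
    [0.03,-0.2,-0.05,-0.7,0.41,0.08,-1],
    [0.03,-0.24,-0.05,-0.77,0.41,0.08,-1],
    [0.03,-0.24,-0.05,-0.77,0.41,0.08,-1],
    [0.03,-0.24,-0.05,-0.77,0.41,0.08,-1]
  ]
}}

```text
time: 14.32
eef_pos: [0.4171, 0.0054, 0.2622]
eef_rot: [-1.756, 1.628, -0.299]
contact_force: [1.0, -0.5, 1.2]
width: -0.0
```

```bash
python3 -c "
from pl import *
go(contact(0,back=.06)); go(contact(0,back=.09,up=.02))"; python3 look.py 7 .11
```

```text
t 14.32 turn [-0.002 -0.005 -0.004] shift [0.036 0.119 0.447] F [ 1.  -0.5  1.2] q [ 0.44 -0.51 -0.9  -0.12 -0.42  1.3 ] tip [-0.1641 -0.036   0.2543]
clr [44, 41, 39, 36, 33, 31, 28, 25, 23]
ik 0.0 [ 0.4  -0.39 -0.88 -0.27 -0.32  1.48]
t 14.32 turn [-0.002 -0.005 -0.004] shift [-0.02  -0.008  0.003] F [ 1.  -0.5  1.2] q [ 0.44 -0.51 -0.9  -0.12 -0.42  1.3 ] tip [-0.1641 -0.036   0.2543]
clr [44, 44, 43, 43, 43, 43, 43, 43, 43]
ik 0.0 [ 0.41 -0.5  -0.86 -0.17 -0.45  1.36]
[-0.16406802 -0.03601035  0.25427785] [ 1.  -0.5  1.2] 14.3167
```

View pics/scene7.png

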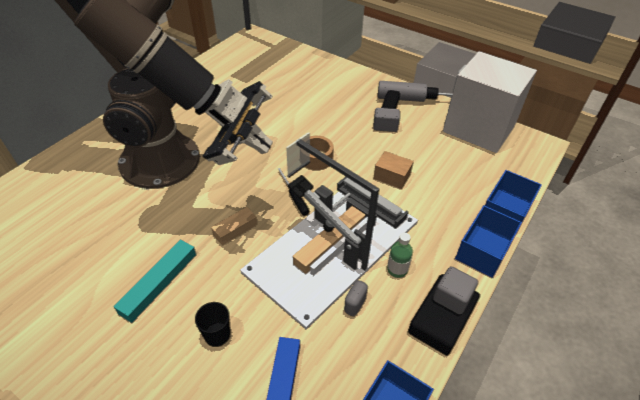

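The leaning pose is reached accurately, with the tip at (265,148) and the guard at (298,152) clear. Advancing.

Call:
{"name": "carry_out", "arguments": {
  "series": [
    [0,0,0,0.02,0.06,0.2,-1],
    [0,0,0,0.04,0.12,0.45,-1],
    [0,0,0,0.04,0.12,0.65,-1],
    [0,0,0,0.04,0.12,0.85,-1],
    [0,0,0,0.04,0.12,0.85,-1],
    [0,0,0,0.04,0.12,0.85,-1]
  ]
}}

```text
time: 14.92
eef_pos: [0.4602, 0.0296, 0.192]
eef_rot: [-1.759, 1.63, -0.301]
contact_force: [-1.2, -0.6, 0.0]
width: 0.003
```

```bash
python3 -c "
from pl import *
go(contact(0)); go(contact(.1));go(contact(.2))"; python3 look.py 8 .11; python3 -c "
import cv2
a=cv2.imread('pics/scene8.png')[90:240,220:400];cv2.imwrite('pics/s8c.png',cv2.resize(a,None,fx=4,fy=4,interpolation=cv2.INTER_CUBIC))"
```

```text
t 14.92 turn [-0.001 -0.007 -0.003] shift [-0.023 -0.001  0.198] F [-1.2 -0.6  0. ] q [ 0.41 -0.27 -0.89 -0.34 -0.2   1.55] tip [-0.1249 -0.0059  0.184 ]
clr [8, 8, 8, 8, 8, 8, 8, 8, 8]
ik 0.0 [ 0.3  -0.19 -0.77 -0.58 -0.29  1.85]
t 14.92 turn [-0.001 -0.007 -0.003] shift [0.015 0.167 0.305] F [-1.2 -0.6  0. ] q [ 0.41 -0.27 -0.89 -0.34 -0.2   1.55] tip [-0.1249 -0.0059  0.184 ]
clr [8, 10, 12, 14, 17, 16, 15, 14, 13]
ik 0.0 [ 0.23 -0.16 -0.74 -0.72 -0.31  2.04]
t 14.92 turn [-0.001 -0.007 -0.003] shift [0.06  0.322 0.427] F [-1.2 -0.6  0. ] q [ 0.41 -0.27 -0.89 -0.34 -0.2   1.55] tip [-0.1249 -0.0059  0.184 ]
clr [8, 12, 16, 19, 19, 18, 17, 17, 17]
ik 0.0 [ 0.14 -0.11 -0.72 -0.87 -0.35  2.25]
[-0.12487025 -0.00590413  0.18402017] [-1.2 -0.6  0. ] 14.9167
```

View pics/s8c.png

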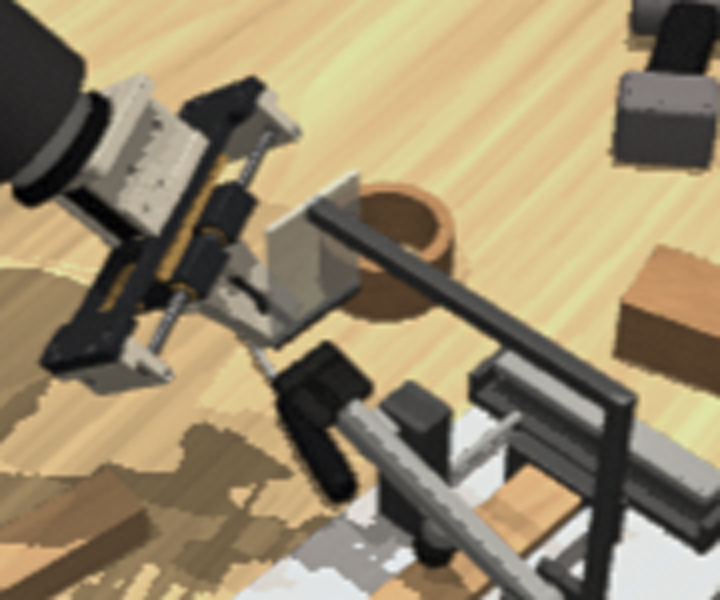

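Call:
{"name": "carry_out", "arguments": {
  "series": [
    [0,0,0,-0.02,0,0.1,-1],
    [0,0,0,-0.02,0,0.18,-1],
    [0,0,0,-0.01,0.04,0.22,-1],
    [0,0,0,0,0.09,0.26,-1],
    [0,0,0,0.015,0.17,0.3,-1],
    [0,0,0,0.015,0.17,0.3,-1],
    [0,0,0,0.015,0.17,0.3,-1]
  ]
}}

```text
time: 15.6
eef_pos: [0.4659, 0.0389, 0.162]
eef_rot: [-1.755, 1.626, -0.304]
contact_force: [0.2, 0.6, 3.3]
width: 0.006
```

```bash
python3 -c "
from pl import *
go(contact(.1)); go(contact(.2));go(contact(.3));go(contact(.345))"; python3 look.py 9 .11; python3 -c "
import cv2
a=cv2.imread('pics/scene9.png')[90:240,220:400];cv2.imwrite('pics/s9c.png',cv2.resize(a,None,fx=4,fy=4,interpolation=cv2.INTER_CUBIC))"
```

```text
t 15.6 turn [-0.005 -0.006 -0.003] shift [0.005 0.018 0.024] F [0.2 0.6 3.3] q [ 0.29 -0.17 -0.79 -0.67 -0.24  1.96] tip [-0.1205  0.0041  0.1541]
clr [14, 14, 13, 13, 13, 13, 13, 13, 13]
ik 0.0 [ 0.23 -0.16 -0.74 -0.72 -0.31  2.04]
t 15.6 turn [-0.005 -0.006 -0.003] shift [0.05  0.174 0.144] F [0.2 0.6 3.3] q [ 0.29 -0.17 -0.79 -0.67 -0.24  1.96] tip [-0.1205  0.0041  0.1541]
clr [14, 14, 15, 15, 15, 16, 16, 16, 17]
ik 0.0 [ 0.14 -0.11 -0.72 -0.87 -0.35  2.25]
t 15.6 turn [-0.005 -0.006 -0.003] shift [0.103 0.316 0.278] F [0.2 0.6 3.3] q [ 0.29 -0.17 -0.79 -0.67 -0.24  1.96] tip [-0.1205  0.0041  0.1541]
clr [14, 15, 15, 16, 16, 18, 21, 25, 28]
ik 0.0 [ 0.05 -0.05 -0.7  -1.   -0.39  2.46]
t 15.6 turn [-0.005 -0.006 -0.003] shift [0.128 0.375 0.342] F [0.2 0.6 3.3] q [ 0.29 -0.17 -0.79 -0.67 -0.24  1.96] tip [-0.1205  0.0041  0.1541]
clr [14, 15, 15, 15, 17, 21, 25, 30, 33]
ik 0.0 [ 0.   -0.03 -0.69 -1.06 -0.4   2.55]
[-0.12050787  0.00406674  0.1540999 ] [0.2 0.6 3.3] 15.6
```

View pics/s9c.png

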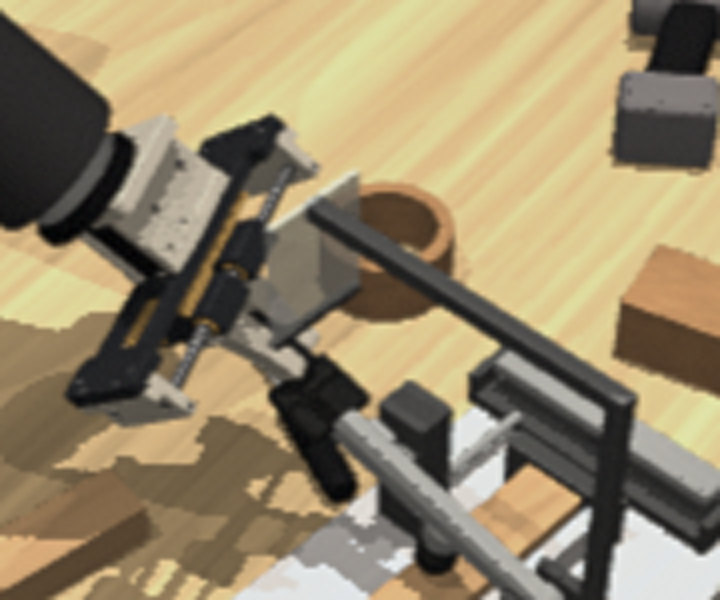

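The fingertip is on the pad at (290,375) with 3.3 N upward, as expected from the spring, and clear of the guard. Pressing on.

Call:
{"name": "carry_out", "arguments": {
  "series": [
    [0,0,0,0.02,0.05,0.04,-1],
    [0,0,0,0.03,0.1,0.08,-1],
    [0,0,0,0.05,0.14,0.12,-1],
    [0,0,0,0.055,0.18,0.15,-1],
    [0,0,0,0.07,0.22,0.18,-1],
    [0,0,0,0.09,0.26,0.22,-1],
    [0,0,0,0.1,0.3,0.26,-1],
    [0,0,0,0.1,0.3,0.26,-1]
  ]
}}

```text
time: 16.37
eef_pos: [0.4599, 0.04, 0.12]
eef_rot: [-1.757, 1.627, -0.303]
contact_force: [1.6, 2.2, 3.5]
width: 0.006
```

```bash
python3 -c "
from pl import *
go(contact(.3));go(contact(.345))"; python3 look.py 10 .11; python3 -c "
import cv2
a=cv2.imread('pics/scene10.png')[90:240,220:400];cv2.imwrite('pics/s10c.png',cv2.resize(a,None,fx=4,fy=4,interpolation=cv2.INTER_CUBIC))"
```

```text
t 16.37 turn [-0.003 -0.006 -0.002] shift [0.002 0.003 0.01 ] F [1.6 2.2 3.5] q [ 0.06 -0.05 -0.72 -1.03 -0.35  2.47] tip [-0.1266  0.0043  0.1121]
clr [28, 28, 28, 28, 28, 28, 28, 28, 28]
ik 0.0 [ 0.05 -0.05 -0.7  -1.   -0.39  2.46]
t 16.37 turn [-0.003 -0.006 -0.002] shift [0.028 0.062 0.074] F [1.6 2.2 3.5] q [ 0.06 -0.05 -0.72 -1.03 -0.35  2.47] tip [-0.1266  0.0043  0.1121]
clr [28, 29, 30, 31, 31, 32, 33, 33, 33]
ik 0.0 [ 0.   -0.03 -0.69 -1.06 -0.4   2.55]
[-0.12662731  0.00432499  0.11210802] [1.6 2.2 3.5] 16.3667
```

View pics/s10c.png

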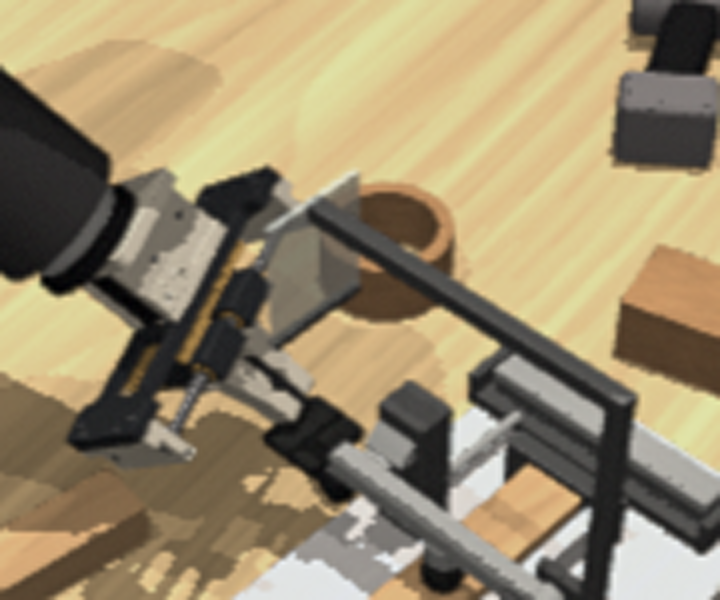

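Call:
{"name": "carry_out", "arguments": {
  "series": [
    [0,0,0,0.01,0.02,0.025,-1],
    [0,0,0,0.02,0.04,0.05,-1],
    [0,0,0,0.03,0.06,0.075,-1],
    [0,0,0,0.035,0.075,0.09,-1],
    [0,0,0,0.035,0.075,0.09,-1]
  ]
}}

```text
time: 16.88
eef_pos: [0.4598, 0.0404, 0.1078]
eef_rot: [-1.758, 1.626, -0.302]
contact_force: [-3.1, -0.3, 8.6]
width: 0.002
```

```bash
python3 -c "
from pl import *
go(contact(.35))"; python3 look.py 11 .11; python3 -c "
import cv2
a=cv2.imread('pics/scene11.png')[90:240,220:400];cv2.imwrite('pics/s11c.png',cv2.resize(a,None,fx=4,fy=4,interpolation=cv2.INTER_CUBIC))"
```

```text
t 16.88 turn [-0.003 -0.006 -0.002] shift [-0.    -0.01  -0.007] F [-3.1 -0.3  8.6] q [ 0.   -0.02 -0.71 -1.11 -0.38  2.6 ] tip [-0.1268  0.0047  0.0999]
clr [34, 33, 33, 33, 33, 33, 33, 33, 33]
ik 0.0 [-0.   -0.03 -0.69 -1.07 -0.41  2.56]
[-0.12681303  0.00471283  0.09993798] [-3.1 -0.3  8.6] 16.8833
```

View pics/s11c.png

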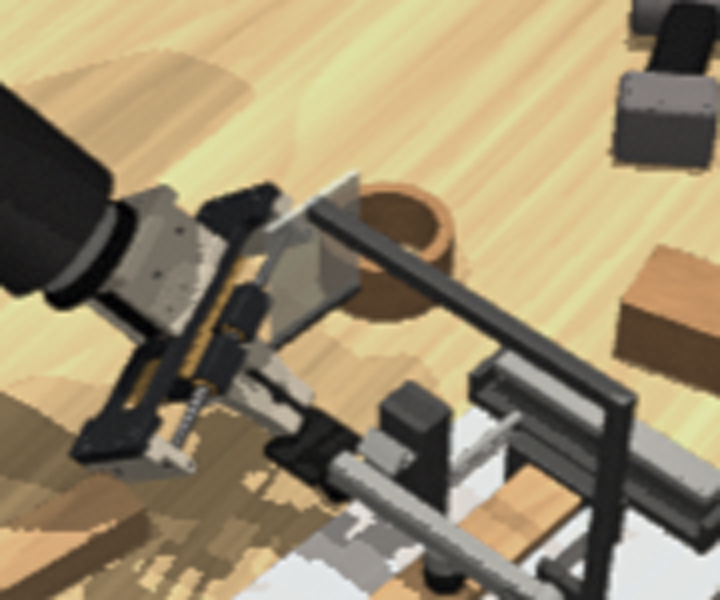

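Force is 8.6 N and the height corresponds to about 0.35 rad. I'll press 3 mm more to confirm the end of travel.

Call:
{"name": "carry_out", "arguments": {
  "series": [
    [0,0,0,0.005,0.02,0.02,-1],
    [0,0,0,0.005,0.02,0.025,-1],
    [0,0,0,0.005,0.02,0.025,-1]
  ]
}}

```text
time: 17.23
eef_pos: [0.4598, 0.0406, 0.1049]
eef_rot: [-1.758, 1.626, -0.303]
contact_force: [-5.3, -1.7, 9.7]
width: 0.008
```

Call:
{"name": "carry_out", "arguments": {
  "series": [
    [0,0,0,0.005,0.015,0.015,-1],
    [0,0,0,0.005,0.02,0.02,-1],
    [0,0,0,0.005,0.02,0.02,-1]
  ]
}}

```text
time: 17.48
eef_pos: [0.4601, 0.0408, 0.1036]
eef_rot: [-1.758, 1.623, -0.305]
contact_force: [-18.6, -7.1, 32.5]
width: 0.007
```

Call:
{"name": "carry_out", "arguments": {
  "series": [
    [0,0,0,-0.005,-0.02,-0.04,-1],
    [0,0,0,-0.01,-0.05,-0.1,-1],
    [0,0,0,-0.02,-0.08,-0.16,-1],
    [0,0,0,-0.02,-0.08,-0.25,-1],
    [0,0,0,-0.02,-0.08,-0.4,-1],
    [0,0,0,-0.02,-0.08,-0.6,-1],
    [0,0,0,-0.02,-0.08,-0.6,-1]
  ]
}}

```text
time: 18.07
eef_pos: [0.4277, 0.0219, 0.1523]
eef_rot: [-1.756, 1.625, -0.303]
contact_force: [-0.2, 0.5, 0.4]
width: 0.009
```

```bash
python3 look.py 12 .11; python3 -c "
import cv2
a=cv2.imread('pics/scene12.png')[90:290,220:420];cv2.imwrite('pics/s12c.png',cv2.resize(a,None,fx=3,fy=3,interpolation=cv2.INTER_CUBIC))"
```

```text
[-0.15588997 -0.01815342  0.14440015] [-0.2  0.5  0.4] 18.0667
```

View pics/s12c.png

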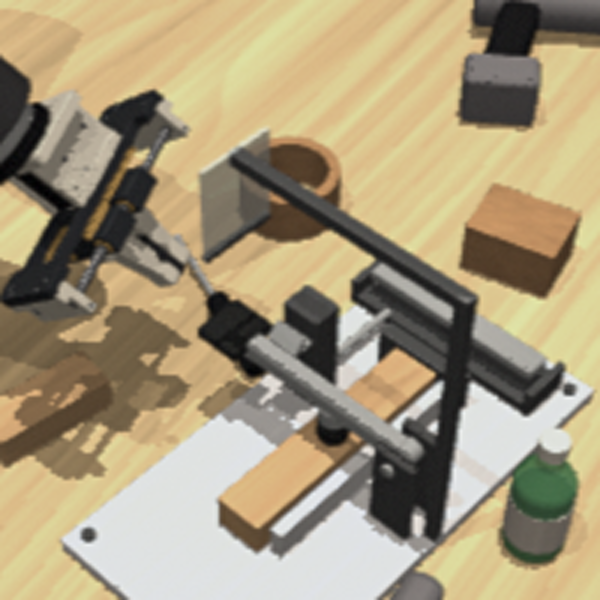

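The end stop was clear (32 N), and on release the lever stayed down, with its pad at (235,330) in the crop. I'll compare with the outline before handing in.

Run:
```python
from ov import *
im=cv2.imread('pics/scene12.png');b=boxes(.11)
a=draw("scene",im,JP,[b[1],b[2],b[5]],3.5,(270,160,160,140))
c=draw("scene",cv2.imread('pics/scene0.png'),JP,[],3.5,(270,160,160,140))
cv2.imwrite('pics/cmp12.png',cv2.resize(np.hstack([c,a]),(800,350)))
```

```text
(no output)
```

View pics/cmp12.png

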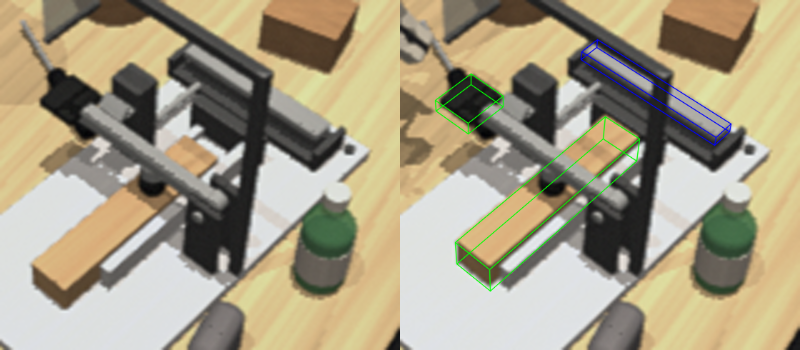

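View pics/scene12.png

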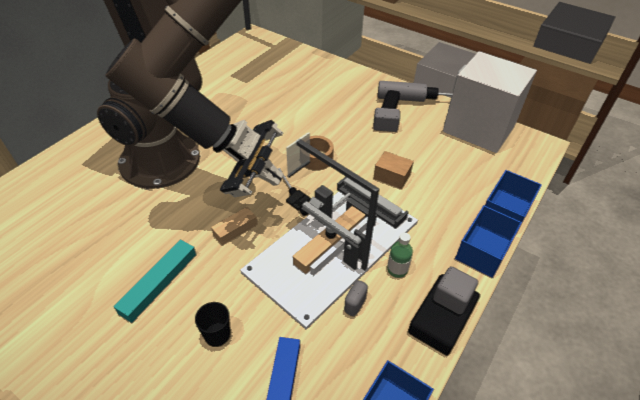

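View pics/top12z.png

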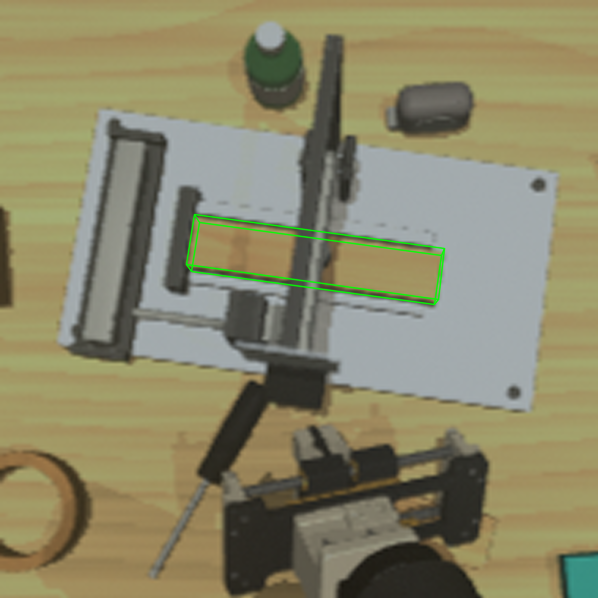

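In both views the rail outline matches the home position against the stop. The lever sits where it was when first held, the bar is up and level, and the bystanders haven't moved. Handing in.

```bash
python3 -c "
from plant import robot,job
o=robot.get_obs();print(o['time'],o['contact_force'].round(1));job.finish_job()"
```

```text
18.1667 [ 0.4  1.2 -0.7]
the job is handed in; nothing more can be done
```

I released the clamp, pushed the rail home and clamped it down again, and handed the job in at 18.2 s; it gave no verdict.

- **Release:** I pressed the bar at its middle with about 4 N. It looked level, and the lever sprang up.
- **Rail:** I pushed it until about 10 N built up against the end stop. After backing off, the rail lay on its home outline in both views.
- **Lever:** I pressed the pad from under the guard to its end of travel, then let go. The lever stayed down.

**Last checks:**
- The lever is at the same place as at the start.
- The bar is up and level.
- The rail is at the stop.
- The bystanders I could see have not moved, though the arm partly covered the offcut in the last pictures.
- The tool is clear, with no force beyond noise.

**What disagreed or differed:**
- **Calibration:** The two cameras disagreed by about 2 mm. The plate top measured 10–12.5 mm high instead of 15 mm.
- **Lean direction:** The arm could not reach a lean straight along the jig's x axis because of a joint limit. I leaned 44 degrees instead, turned 38 degrees to the side, with a computed 8 mm clearance to the guard.
- **Peak force:** The force on the tool reached about 38 N (32.5 N of it upward) for a moment at the lever's end of travel. That is close to the 40 N limit for the arm and gripper body, but here the fingertip was pressing.

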